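# Snap the burner's ignition board back onto its posts

## Task

The burner's ignition board is out of its box: pick it up by the coil block, lay its three holes over the three barbed posts in the open igniter box, the two-hole end over the two-post end, and press it down beside the posts, one after another, until all three have clicked through and the board lies home on every post's shoulder, then let go. Press slowly and with no more than about 12 N, and stop as soon as a post has bottomed, or it cracks. Leave everything else on the worktop where it is.

Things in the scene. Friction and masses are not known exactly. Their poses are not given: they have to be found in the camera images.
- coil (a point): Grip point in the ignition board's coil block, the tall black box on the board: 34 mm along board x, 28 mm along board y, 48 mm high; hold the board by it. The point is on the block's vertical axis, 27 mm above the board's upper face, 29 mm above its underside, at board x = +5, y = 0 mm from the board's middle. Axes: the board's, x towards the end with two holes, z up.
- board: The loose ignition board: flat brown phenolic sheet 160 x 120 x 2 mm (x, y, z), about 0.2 kg with its coil, lying coil up, with three square 12 mm through holes. Origin: middle of its underside. x along the 160 mm side towards the two-hole end, z up. Other parts on it are under 13 mm high, at its -x corners and +y edge.
- housing_mid (a point): Middle of the upper face of the floor of the igniter box, 4 mm above the worktop. The box is a fixed, open grey tray 190 x 150 mm (x, y), rim 10 mm high, with three white posts. x along the 190 mm side towards the two-post end, z up. The board goes in with its axes parallel to these, middle over middle.
- hole0 (a point): Centre of a board hole at board x = +58, y = +42 mm, on the board's underside. Goes over the post of the same number. The spot to press for it: board x = +34, y = +33 mm, on the bare upper face (room for a pad 30 x 19 mm, long side along board y).
- hole1 (a point): Centre of a board hole at board x = +58, y = -42 mm, on the board's underside. Goes over the post of the same number. The spot to press for it: board x = +34, y = -33 mm, on the bare upper face (room for a pad 30 x 19 mm, long side along board y).
- hole2 (a point): Centre of a board hole at board x = -58, y = 0 mm, on the board's underside. Goes over the post of the same number. The spot to press for it: board x = -35, y = 0 mm, on the bare upper face (room for a pad 30 x 19 mm, long side along board y).
- post0 (a point): Foot of a standoff post, on the box floor (4 mm above the worktop) at box x = +58, y = +42 mm. The board comes to rest on the post's shoulder, a 22 mm disc 6 to 12.5 mm above this point: each post is screwed in to its own height, which is not measured and must be felt. Above the shoulder: a 10 mm round neck, then a pointed nose, tip 23.5 mm above the shoulder.
- post1 (a point): Foot of the post at box x = +58, y = -42 mm, shaped as post0, own height. Two sprung barbs on each post, to box +y and -y, reach 8.4 mm from the axis 4 mm above the shoulder and slope in to the nose. A board laid over the posts stops on the barbs, underside 5 to 10 mm above the shoulders; its weight does not push it through.
- post2 (a point): Foot of the post at box x = -58, y = 0 mm, shaped as post0, own height. Pressing one hole past its barbs takes 4 to 10 N at the press spot; then they spring out over the board, which meets the stiff shoulder, and pressing on raises the force fast. A shoulder bears at most 14 N. The board, once home, stays locked.
- barb00 (a joint): Spring travel (m) of post0's barb on its box +y side: 0 sprung out (before and after the click), down to about -0.0024 while the board's hole squeezes it in.
- barb01 (a joint): Spring travel (m) of post0's barb on its box -y side: 0 sprung out (before and after the click), down to about -0.0024 while the board's hole squeezes it in.
- barb10 (a joint): Spring travel (m) of post1's barb on its box +y side: 0 sprung out (before and after the click), down to about -0.0024 while the board's hole squeezes it in.
- barb11 (a joint): Spring travel (m) of post1's barb on its box -y side: 0 sprung out (before and after the click), down to about -0.0024 while the board's hole squeezes it in.
- barb20 (a joint): Spring travel (m) of post2's barb on its box +y side: 0 sprung out (before and after the click), down to about -0.0024 while the board's hole squeezes it in.
- barb21 (a joint): Spring travel (m) of post2's barb on its box -y side: 0 sprung out (before and after the click), down to about -0.0024 while the board's hole squeezes it in.
- pot_c (a point): Bystander, to be left where it is: empty blue enamel pot, 160 mm wide, 85 mm high; point 10 mm above the middle of its underside
- mug_c (a point): Bystander, to be left where it is: white mug, 76 mm wide, 80 mm high; point 10 mm above the middle of its underside
- cup_c (a point): Bystander, to be left where it is: plastic measuring cup, 80 mm wide, 65 mm high, with a flat handle; point 10 mm above the middle of its underside
- spoon_rest_c (a point): Bystander, to be left where it is: ceramic spoon rest, 61 x 120 mm, 14 mm high; point 10 mm above the middle of its underside
- pestle_c (a point): Bystander, to be left where it is: wooden pestle lying flat, 165 mm long, 33 mm thick; point 10 mm above the middle of its underside
- screwdriver_c (a point): Bystander, to be left where it is: screwdriver lying flat, 180 mm long; point 10 mm above the middle of its underside
- box_lid_c (a point): Bystander, to be left where it is: the igniter box's flat lid, 150 x 120 mm, 6 mm thick; point 10 mm above the middle of its underside
There are look-alikes about, which are no part of the job. Several things look just like the board: the one meant starts farthest from the robot's base.

How it is judged:
By the outcome, as a careful person would: the job done as asked, in the order asked, and still so for the second after the job is handed in, with the robot touching nothing.
It also fails if it takes over 64 s, if anything falls off the work surface, if the arm or the gripper's body presses on something with over 40 N, if the wrist force passes 120 N, or if a joint passes its speed limit or range.

## Robot

A 6-joint arm with a two-finger parallel gripper is mounted at the origin on the work surface. World frame = base frame: x ahead of the robot, y to its left, z up, the work surface at z = 0. Lengths are in mm, angles in rad, forces in N, time in s.
With the tool pointing down it reaches from about 350 to 875 mm from the base axis. Payload 4.2 kg.
Tool frame: the origin (TCP) lies midway between the tips of the shut fingers; the grasp point (between the pads) lies 19 mm behind it; z points along the fingers, y is the direction in which the jaws open and shut (so a half turn about z gives the same grasp; the last joint's range is limited). The gripper opens to 85 mm and grips with 20 to 120 N. Pads are 22 mm wide; open, the fingers measure 114 mm over their backs; the gripper's body (76 mm by 85 mm) begins 54 mm behind the grasp point. The pads swing forward as they close: fully open they stand 13 mm farther back than shut.
Start: joints at [-0.867, 0.385, 0.008, 0, -1.194, -0.259], TCP at [268.935, -564.157, 231.312] pointing down, gripper open.
Joint ranges: [-3.14, 3.14], [-1.21, 2.06], [-1.07, 1.41], [-3.16, 2.05], [-2.99, -0.16], [-3.1, 3.1]. Speed limits (rad/s): [2.79, 2.79, 3.14, 3.14, 3.14, 3.14].

## Interface

Orientations are given as a unit quaternion [x, y, z, w].
In Python, from bench import arm, eyes, nets gives the robot as it stands.
- The arm moves only by the tool jog_arm, never from a script. Its argument "rows" is a list of rows, each a list of 3 entries, a list of its own where there are three numbers: the shift along the tool's x, y, z in cm, then the turn, a rotation vector about the tool's x, y, z in degrees, then the finger opening in cm, from 0 to 8.54. In form: [[[x, y, z], [ax, ay, az], jaw], ...]. A call has 1 to 10 rows; each row shifts and turns the commanded pose from where the row before left it, along the tool's axes as they then stand; what a row does not reach is not made up. A row lasts 1/8 s, in which the tool goes at most 62.5 mm and 10.7 degrees, less where a joint would pass 70% of its speed; a pose out of reach is approached as far as the arm can. A call with a gripper value outside its range is refused whole. The fingers move at their own pace and stop on an object; the grip force is fixed at half the most. Time passes only in rows, so rows that do not move let the fingers close. It gives the time, the measured TCP pose, the force and the opening at its end, in the units of the state.
- arm.read_state(): the state, without advancing time (a new reading comes with each control period).
- eyes.get_image(name): name is "side" or "top"; returns the picture (480x640x3 uint8, red, green, blue); there is no depth.
- eyes.camera_model(name): a dict with "K" (3x3 intrinsics, pixels), "rvec" (rotation vector, rad) and "tvec" (3), from world to camera coordinates, as OpenCV has them. Camera axes: x right, y down, z forward; pixel columns grow to the right and rows downward; lengths in mm; the calibration is good to about 2 mm. A picture is of the moment at which its call begins. camera_model takes no time and is no camera call.
- arm.job_done(): hands the job in, once; it reports no verdict.
Trained networks look in the newest picture that a camera, given by its name, has taken for a name from the list of things; names that differ only in an ending like _2 or _b are one class to them, and where a whole thing is asked for, a point or a joint stands for the part that bears it (a point fixed in the world has none). Each returns a list of dicts, best first, with "conf" (0 to 1); they miss things now and then, are a little off and sometimes report something else, mostly with a low value. They report only what shows in the picture. A call takes as long as a camera call. They do not tell look-alikes from the thing itself.
- nets.boxes_of(camera, name): "position" ([column, row] as shares, 0 to 1, of the picture: columns of its width, rows of its height, amid what is visible of it).
The state is a dict: "clock": time; "joints": joint angles; "joint_vel": joint speeds; "joint_efforts": joint torques, N m; "position": TCP position; "ee_rot": TCP orientation; "contact_force": force on the tool from outside, world axes, zero at the start; "wrist_torque": the same for the moment, N m; "gripper_width": finger opening in mm.
Only numpy, scipy, OpenCV 4.12 (cv2) and the standard library are available. Lean on these libraries where they do the work, as an engineer would, in place of code of your own. Each camera call takes 0.05 s, during which the arm holds its last target.

## Working session

There is one attempt and no reset: what is moved stays moved. The work goes in short steps, Python scripts to look and compute and a tool call to move; the robot and the scene stay as the last step left them, time stands still between calls to the robot, and variables do not carry over. Pictures are saved under pics/ and viewed, and the job is handed in when it is done.

Besides the shell and the picture viewer there is one more tool, called after "Request:" in YAML: its name, and indented under it one key for each argument. jog_arm: Moves the arm, as the interface text tells. Its arguments: {"type":"object","properties":{"rows":{"type":"array","items":{"type":"array"}}},"required":["rows"]}

```bash
mkdir -p pics; ls; python3 - <<'E'
from bench import arm, eyes, nets
import cv2
s=arm.read_state(); print(s)
for c in("side","top"):
    im=eyes.get_image(c); cv2.imwrite(f"pics/{c}0.png",im[:,:,::-1]); m=eyes.camera_model(c); print(c,m)
    for n in("board","coil","housing_mid","post0","hole0","hole2","post2"):
        print(n,[(round(d["position"][0]*640),round(d["position"][1]*480),round(d["conf"],2)) for d in nets.boxes_of(c,n)])
print(arm.read_state()["clock"])
E
```

```text
pics
{'clock': 0.0, 'joints': array([-8.67404859e-01,  3.85539046e-01,  6.61121068e-03, -5.01209828e-04,
       -1.19403014e+00, -2.58613389e-01]), 'joint_vel': array([-0.00283198, -0.001588  ,  0.00076172, -0.00078064,  0.0014241 ,
       -0.00104574]), 'joint_efforts': array([-1.91086533e-04, -3.92290986e+01,  1.88406640e+01,  4.18619066e+00,
       -4.52568900e-03, -2.13532377e-05]), 'position': array([ 268.67344924, -563.63848632,  230.22612855]), 'ee_rot': array([-2.20470143e-01,  9.75393097e-01,  1.06595224e-03, -2.93564930e-04]), 'contact_force': array([ 0.12968263,  1.10374831, -0.26191981]), 'wrist_torque': array([-0.04979161,  0.02930136, -0.03418725]), 'gripper_width': 85.36597194492614}
side {'K': array([[514.44348649,   0.        , 324.08440653],
       [  0.        , 514.44348649, 234.1629207 ],
       [  0.        ,   0.        ,   1.        ]]), 'rvec': array([ 0.4510927 , -2.73723534,  1.20448377]), 'tvec': array([ 519.65914257,  152.08852008, 1277.159961  ])}
board [(403, 331, 0.78), (306, 295, 0.69), (446, 214, 0.6)]
coil [(308, 295, 0.95), (403, 329, 0.95), (445, 
[... 159 characters left out ...]
296, 0.76), (402, 329, 0.69), (439, 213, 0.63), (398, 171, 0.42)]
post2 [(348, 204, 0.9)]
top {'K': array([[506.67552796,   0.        , 324.14437234],
       [  0.        , 506.67552796, 245.17560053],
       [  0.        ,   0.        ,   1.        ]]), 'rvec': array([ 2.16771661, -2.20624982,  0.02585569]), 'tvec': array([  46.25465538,  512.50482752, 1171.23140288])}
board [(449, 351, 0.75), (254, 343, 0.66), (269, 241, 0.64)]
coil [(449, 351, 0.88), (255, 346, 0.85), (265, 239, 0.65)]
housing_mid [(421, 240, 0.84)]
post0 [(420, 238, 0.89)]
hole0 [(450, 352, 0.74), (267, 242, 0.71), (256, 343, 0.56)]
hole2 [(450, 352, 0.74), (267, 242, 0.71), (256, 343, 0.56)]
post2 [(420, 238, 0.89)]
0.8
```

View pics/top0.png

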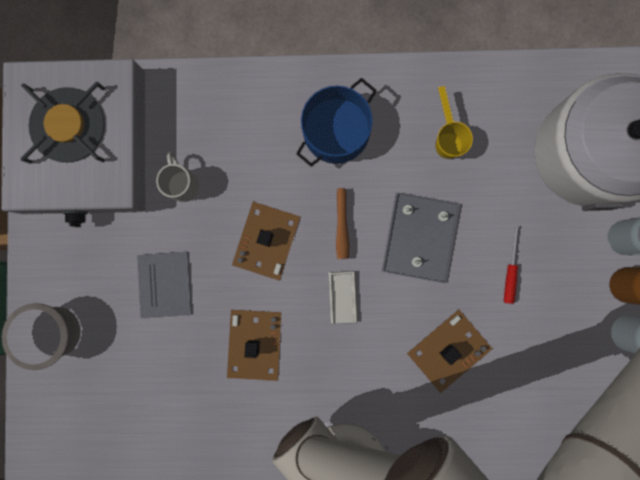

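View pics/side0.png

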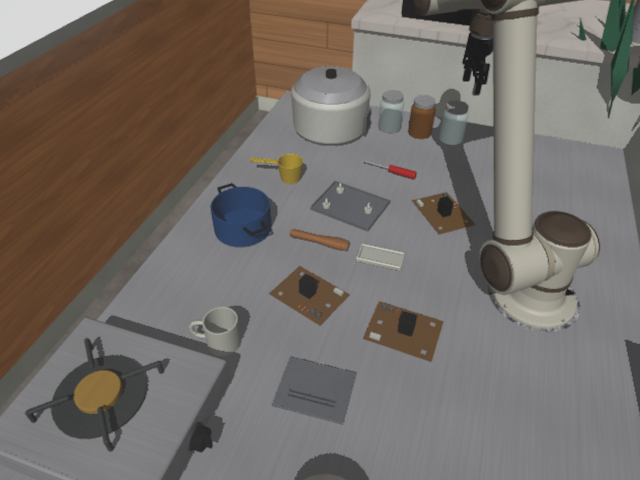

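```bash
cat > h.py <<'E'
import numpy as np, cv2
from bench import arm, eyes, nets
def cam(c):
    m=eyes.camera_model(c); R,_=cv2.Rodrigues(m["rvec"]); return m["K"],R,m["tvec"],m["rvec"]
def ray(c,uv,z):
    K,R,t,_=cam(c); d=R.T@np.linalg.inv(K)@np.array([uv[0],uv[1],1.]); o=-R.T@t
    return o+d*(z-o[2])/d[2]
def proj(c,P):
    K,R,t,rv=cam(c); return cv2.projectPoints(np.atleast_2d(np.float64(P)),rv,t,K,None)[0][:,0]
E
python3 - <<'E'
from h import *
for uv in((449,351),(254,343),(269,241),(420,239)): print(uv,ray("top",uv,2).round(), np.hypot(*ray("top",uv,2)[:2]))
im=cv2.imread("pics/top0.png")
cv2.imwrite("pics/top0z.png",cv2.resize(im[170:410,170:520],None,fx=2.28,fy=2.28,interpolation=cv2.INTER_CUBIC))
im=cv2.imread("pics/side0.png")
cv2.imwrite("pics/side0z.png",cv2.resize(im[130:400,230:530],None,fx=2.2,fy=2.2,interpolation=cv2.INTER_CUBIC))
E
```

```text
(449, 351) [ 263. -248.    2.] 361.3240626432026
(254, 343) [287. 206.   2.] 353.36127078451443
(269, 241) [526. 168.   2.] 552.0151550784406
(420, 239) [ 524. -188.    2.] 556.7833366869172
```

View pics/top0z.png

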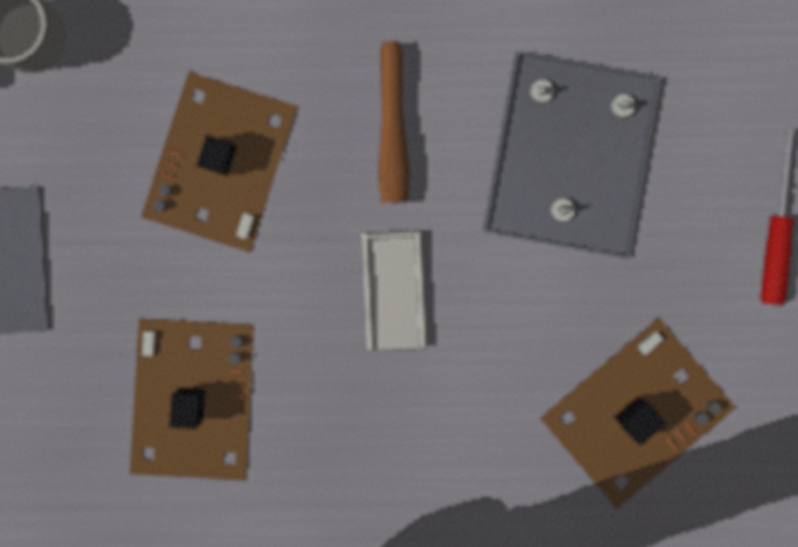

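View pics/side0z.png

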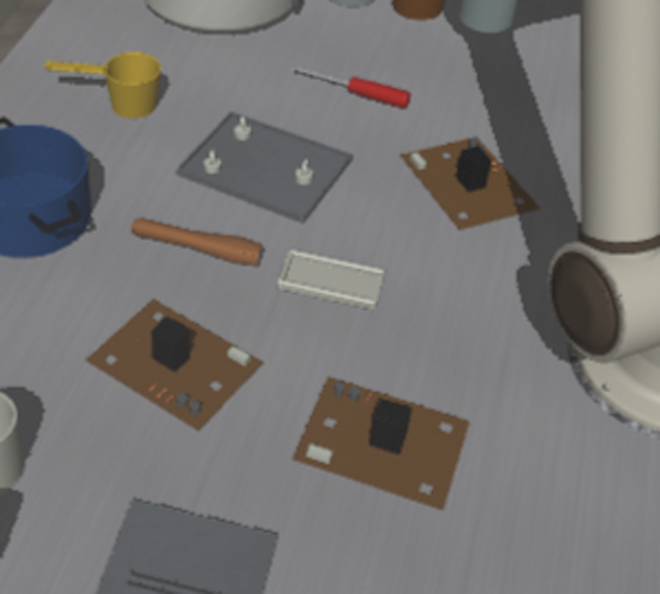

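```bash
python3 - <<'E'
from h import *
for c,b,box in (("top",(225,195,310,285),(375,185,470,290)),("side",(262,260,358,330),(300,175,400,235))):
    im=cv2.imread(f"pics/{c}0.png")
    for n,(x0,y0,x1,y1) in (("b",b),("x",box)):
        cr=im[y0:y1,x0:x1]; f=min(800/cr.shape[1],600/cr.shape[0]); f=int(f)
        cv2.imwrite(f"pics/{c}_{n}.png",cv2.resize(cr,None,fx=f,fy=f,interpolation=cv2.INTER_CUBIC)); print(c,n,f,x0,y0)
    hsv=cv2.cvtColor(im,cv2.COLOR_BGR2HSV); x0,y0,x1,y1=b
    m=np.zeros(im.shape[:2],np.uint8); m[y0:y1,x0:x1]=cv2.inRange(hsv,(5,110,40),(20,255,255))[y0:y1,x0:x1]
    m=cv2.morphologyEx(m,cv2.MORPH_CLOSE,np.ones((5,5)))
    k=max(cv2.findContours(m,cv2.RETR_EXTERNAL,cv2.CHAIN_APPROX_NONE)[0],key=cv2.contourArea)
    h=cv2.convexHull(k); q=cv2.approxPolyN(h,4,ensure_convex=True) if hasattr(cv2,"approxPolyN") else None
    print(c,cv2.contourArea(k),q.tolist())
E
```

```text
top b 6 225 195
top x 5 375 185
top 2969.5 [[[299, 217], [279, 279], [232, 264], [253, 202]]]
side b 8 262 260
side x 8 300 175
side 1472.5 [[[348, 294], [319, 324], [270, 293], [299, 267]]]
```

View pics/top_x.png

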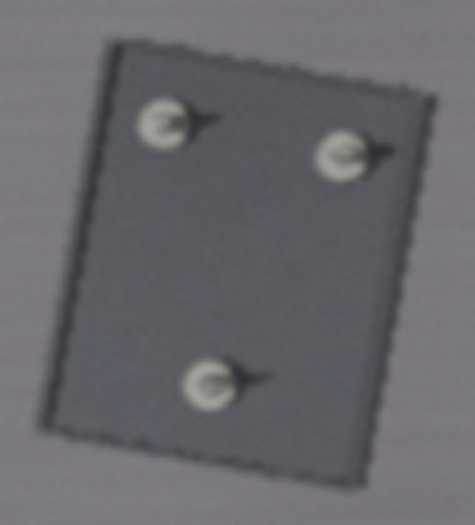

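View pics/side_x.png

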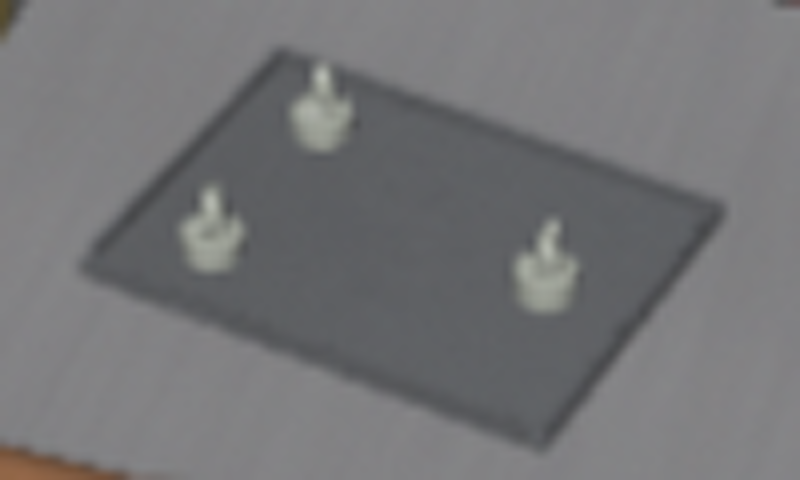

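View pics/top_b.png

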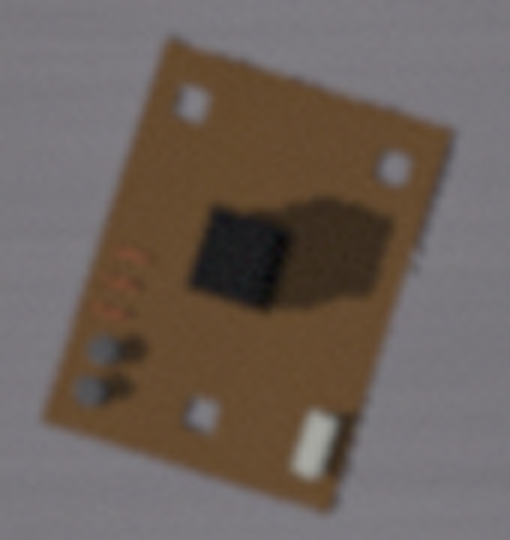

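View pics/side_b.png

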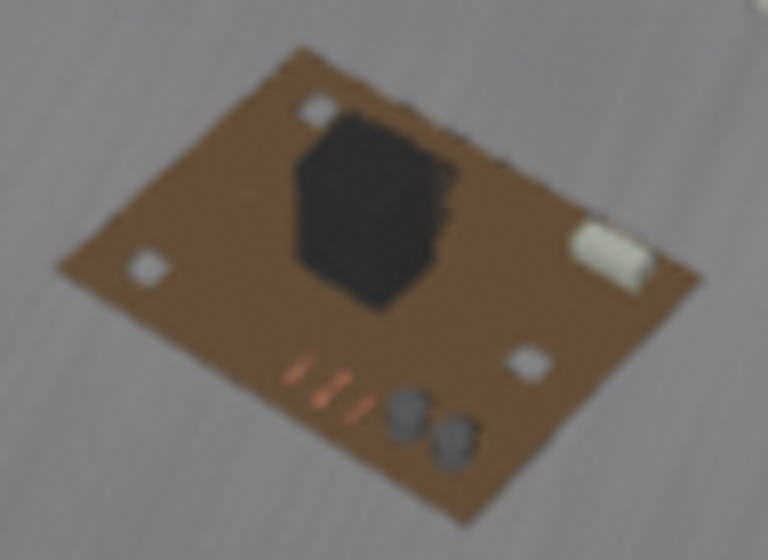

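```bash
cat > fit.py <<'E'
from h import *
from scipy.optimize import least_squares
def un(p,f,o): return (np.array(p,float)+.5)/f-.5+np.array(o)
def P(q,loc):
    c,s=np.cos(q[2]),np.sin(q[2]); loc=np.array(loc,float)
    return np.c_[q[0]+c*loc[:,0]-s*loc[:,1], q[1]+s*loc[:,0]+c*loc[:,1], loc[:,2]+(q[3] if len(q)>3 else 0)]
def fit(obs,q0):
    r=lambda q: np.concatenate([(proj(c,P(q,l))-u).ravel() for c,u,l in obs])
    s=least_squares(r,q0,loss="soft_l1"); return s.x, r(s.x)
E
cat > go1.py <<'E'
from fit import *
H=[[58,42],[58,-42],[-58,0]]
lb=[[80,60,2],[80,-60,2],[-80,-60,2],[-80,60,2]]+[h+[1] for h in H]
bt=un([(170,38),(452,130),(332,512),(43,420),(192,103),(394,168),(203,415)],6,(225,195))
bs=un([(57,266),(303,46),(703,279),(466,527),(148,268),(318,110),(529,362)],8,(262,260))
lx=[[95,75,10],[95,-75,10],[-95,-75,10],[-95,75,10]]+[h+[13] for h in H]
xt=un([(112,40),(437,96),(362,488),(42,432),(163,124),(341,155),(209,385)],5,(375,185))
xs=un([(85,266),(280,48),(722,208),(543,448),(211,235),(321,110),(546,273)],8,(300,175))
for n,l,t,s,q0 in(("board",lb,bt,bs,(526,168,-.2)),("box",lx,xt,xs,(524,-188,-.2))):
    for o in ([("top",t,l)],[("side",s,l)],[("top",t,l),("side",s,l)]):
        q,r=fit(o,q0); print(n,[a[0] for a in o],q.round(3)); 
    print(r.reshape(-1,2).round(1).tolist())
E
python3 go1.py
```

```text
board ['top'] [ 5.27604e+02  1.74703e+02 -3.26000e-01]
board ['side'] [ 5.27937e+02  1.77476e+02 -3.32000e-01]
board ['top', 'side'] [ 5.27903e+02  1.75784e+02 -3.29000e-01]
[[-0.9, -0.4], [0.2, -0.4], [-0.8, 0.4], [-0.8, 0.1], [-0.2, -0.1], [-0.2, -0.2], [-0.5, -0.1], [0.1, -0.3], [0.1, -0.4], [0.3, -0.8], [0.3, -0.9], [0.2, -0.5], [0.4, -0.3], [0.3, -0.3]]
box ['top'] [ 5.27989e+02 -1.89923e+02 -1.97000e-01]
box ['side'] [ 5.27805e+02 -1.83251e+02 -2.04000e-01]
box ['top', 'side'] [ 5.28304e+02 -1.88313e+02 -1.99000e-01]
[[-0.9, -1.1], [-2.5, -1.0], [-1.4, 0.8], [-1.2, 0.3], [0.2, -0.1], [0.3, 0.1], [0.2, -0.1], [-0.4, -1.7], [0.1, -0.9], [0.5, -1.3], [0.7, -2.4], [0.5, -0.7], [0.3, -0.1], [0.3, -0.4]]
```

```bash
cat >> go1.py <<'E'
print('posts only')
for o in ([("top",xt[4:],lx[4:])],[("side",xs[4:],lx[4:])],[("top",xt[4:],lx[4:]),("side",xs[4:],lx[4:])]):
    q,r=fit(o,(524,-188,-.2)); print([a[0] for a in o],q.round(3),abs(r).max())
r=lambda q: np.concatenate([(proj(c,P(q[:3],[h+[4+z] for h,z in zip(H,q[3:])]))-u).ravel() for c,u in(("top",xt[4:]),("side",xs[4:]))])
s=least_squares(r,[524,-188,-.2,9,9,9]); print(s.x.round(3),r(s.x).round(2))
q=s.x[:3]
for c in("top","side"):
    im=cv2.imread(f"pics/{c}0.png"); K=4
    o=(375,185) if c=="top" else (300,165); w=(100,110)if c=="top" else (110,80); K=5
    z=cv2.resize(im[o[1]:o[1]+w[1],o[0]:o[0]+w[0]],None,fx=K,fy=K,interpolation=cv2.INTER_CUBIC)
    def dr(l,col):
        u=(proj(c,P(q,l))-o+.5)*K-.5; cv2.polylines(z,[np.int32(u.round())],True,col,1)
    t=np.linspace(0,6.283,24)
    for h,zz in zip(H,s.x[3:]): dr([[h[0]+11*np.cos(a),h[1]+11*np.sin(a),4+zz] for a in t],(0,0,255)); dr([h+[4+zz],h+[27.5+zz]],(0,255,0))
    for zz,cl in((0,(255,0,0)),(10,(0,255,255))): dr([[95,75,zz],[95,-75,zz],[-95,-75,zz],[-95,75,zz]],cl)
    cv2.imwrite(f"pics/{c}_ov.png",z)
E
python3 go1.py|tail -5
```

```text
['top'] [ 5.28210e+02 -1.87766e+02 -1.96000e-01] 0.09445172813633462
['side'] [ 5.28798e+02 -1.86069e+02 -1.97000e-01] 0.3120570406683214
['top', 'side'] [ 5.28508e+02 -1.87405e+02 -1.97000e-01] 0.4992007368014697
[ 5.28669e+02 -1.87868e+02 -1.97000e-01  6.69200e+00  8.78000e+00
  7.47500e+00] [-0.14 -0.11  0.05 -0.07 -0.04 -0.27  0.29 -0.    0.15  0.04  0.16  0.01]
```

View pics/top_ov.png

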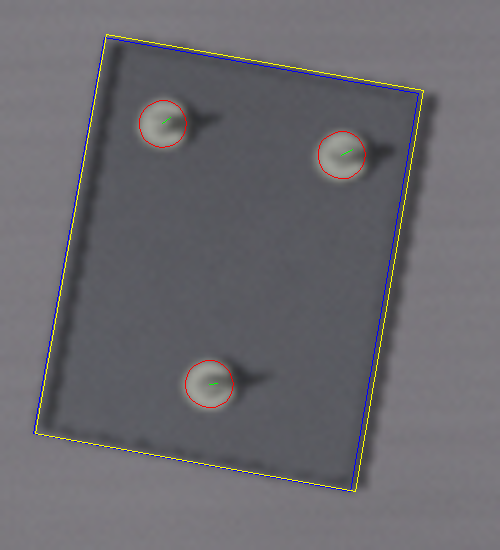

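View pics/side_ov.png

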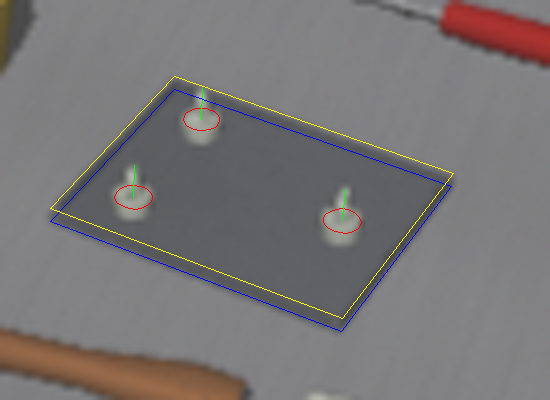

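```bash
cat > mv.py <<'E'
from h import *
from scipy.spatial.transform import Rotation as Rn
def plan(pos,ydeg):
    s=arm.read_state(); R=Rn.from_quat(s["ee_rot"]); d=np.array(pos)-s["position"]
    y=R.as_matrix()[:,1]; cur=np.degrees(np.arctan2(y[1],y[0])); 
    a=np.radians(ydeg); G=np.array([[np.sin(a),np.cos(a),0],[-np.cos(a),np.sin(a),0],[0,0,-1]]) # cols x,y,z
    G=np.c_[np.cross([np.cos(a),np.sin(a),0],[0,0,-1]),[np.cos(a),np.sin(a),0],[0,0,-1]]
    rv=(R.inv()*Rn.from_matrix(G)).as_rotvec(degrees=True)
    print("pos",s["position"].round(2),"ydeg",cur.round(2),"j",s["joints"].round(2),"w",round(s["gripper_width"],1),"F",s["contact_force"].round(2),"t",round(s["clock"],2))
    print("shift cm, tool now:",(R.inv().apply(d)/10).round(3)," after turn:",(G.T@d/10).round(3)," rotvec",rv.round(2))
def loc(q,x,y): return P2(q,x,y)
BOX=(528.6,-187.8,-.197)
def P2(q,x,y):
    c,s=np.cos(q[2]),np.sin(q[2]); return q[0]+c*x-s*y,q[1]+s*x+c*y
E
python3 - <<'E'
from mv import *
q=(527.9,175.5,-.329); x,y=P2(q,5,0); print(x,y)
plan((x,y,110),90-np.degrees(.329))
E
```

```text
532.6318295674082 173.88451587906243
pos [ 268.92 -564.16  231.32] ydeg 115.48 j [-0.87  0.38  0.01 -0.   -1.19 -0.26] w 85.3 F [ 0.87  1.11 -0.18] t 0.8
shift cm, tool now: [-55.559  55.278  12.133]  after turn: [-1.111 78.366 12.132]  rotvec [-0.    0.   44.33]
```

Request:
jog_arm:
  rows:
    - [[0, 0, 0], [0, 0, 8.87], 8.5]
    - [[0, 0, 0], [0, 0, 8.87], 8.5]
    - [[0, 0, 0], [0, 0, 8.87], 8.5]
    - [[0, 0, 0], [0, 0, 8.87], 8.5]
    - [[0, 0, 0], [0, 0, 8.85], 8.5]
    - [[-0.1, 5, 0], [0, 0, 0], 8.5]
    - [[-0.1, 5.5, 0], [0, 0, 0], 8.5]
    - [[-0.1, 5.5, 0], [0, 0, 0], 8.5]
    - [[-0.1, 5.5, 0], [0, 0, 0], 8.5]
    - [[-0.1, 5.5, 0], [0, 0, 0], 8.5]

```text
clock: 2.05
position: [361.3, -308.7, 231.6]
ee_rot: [0.164, 0.986, -0.0, 0.0]
contact_force: [1.6, 0.6, 0.1]
gripper_width: 84.7
```

Request:
jog_arm:
  rows:
    - [[-0.1, 5.5, 0], [0, 0, 0], 8.5]
    - [[-0.1, 5.5, 0], [0, 0, 0], 8.5]
    - [[-0.1, 5.5, 0], [0, 0, 0], 8.5]
    - [[-0.1, 5.5, 0], [0, 0, 0], 8.5]
    - [[-0.1, 5.5, 0], [0, 0, 0], 8.5]
    - [[-0.1, 5.5, 0], [0, 0, 0], 8.5]
    - [[-0.1, 5.5, 3], [0, 0, 0], 8.5]
    - [[0, 5.5, 4], [0, 0, 0], 8.5]
    - [[0, 2.9, 5], [0, 0, 0], 8.5]
    - [[0, 0, 0], [0, 0, 0], 8.5]

```text
clock: 3.3
position: [515.5, 127.5, 110.7]
ee_rot: [0.163, 0.987, -0.003, -0.004]
contact_force: [0.5, -0.6, 0.5]
gripper_width: 85.6
```

```bash
python3 - <<'E'
from mv import *
q=(527.9,175.5,-.329); x,y=P2(q,5,0)
plan((x,y,10),90-np.degrees(.329))
E
```

```text
pos [515.52 127.49 110.66] ydeg 71.27 j [ 0.55  0.35 -0.38 -0.   -0.85 -2.44] w 85.6 F [ 0.48 -0.59  0.52] t 3.3
shift cm, tool now: [-0.193  5.008 10.033]  after turn: [-0.12   4.943 10.066]  rotvec [-0.37 -0.35  0.12]
```

Request:
jog_arm:
  rows:
    - [[-0.1, 2.5, 0], [-0.4, -0.35, 0.1], 8.5]
    - [[-0.05, 2.4, 0], [0, 0, 0], 8.5]
    - [[0, 0, 0], [0, 0, 0], 8.5]
    - [[0, 0, 0], [0, 0, 0], 8.5]

```text
clock: 3.8
position: [534.9, 173.1, 115.5]
ee_rot: [0.165, 0.986, 0.003, 0.004]
contact_force: [0.2, 0.2, -0.3]
gripper_width: 85.6
```

```bash
python3 - <<'E'
from mv import *
q=(527.9,175.5,-.329); x,y=P2(q,5,0)
plan((x,y,10),90-np.degrees(.329))
im=eyes.get_image("top"); cv2.imwrite("pics/top1.png",cv2.resize(im[180:300,200:340,::-1],None,fx=5,fy=5))
im=eyes.get_image("side"); cv2.imwrite("pics/side1.png",cv2.resize(im[180:340,230:390,::-1],None,fx=3.7,fy=3.7))
E
```

```text
pos [534.93 173.07 115.53] ydeg 71.05 j [ 0.6   0.39 -0.31  0.   -0.86 -2.5 ] w 85.6 F [ 0.19  0.17 -0.32] t 3.8
shift cm, tool now: [ 0.314 -0.081 10.551]  after turn: [2.4400e-01 3.0000e-03 1.0553e+01]  rotvec [ 0.45  0.38 -0.1 ]
```

View pics/side1.png

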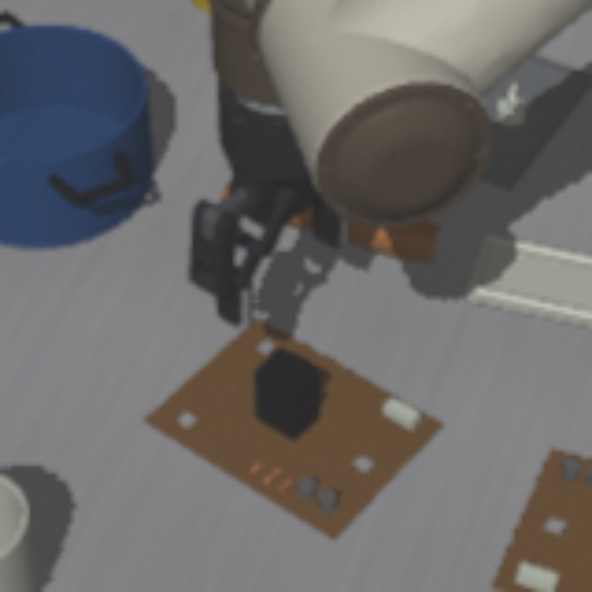

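View pics/top1.png

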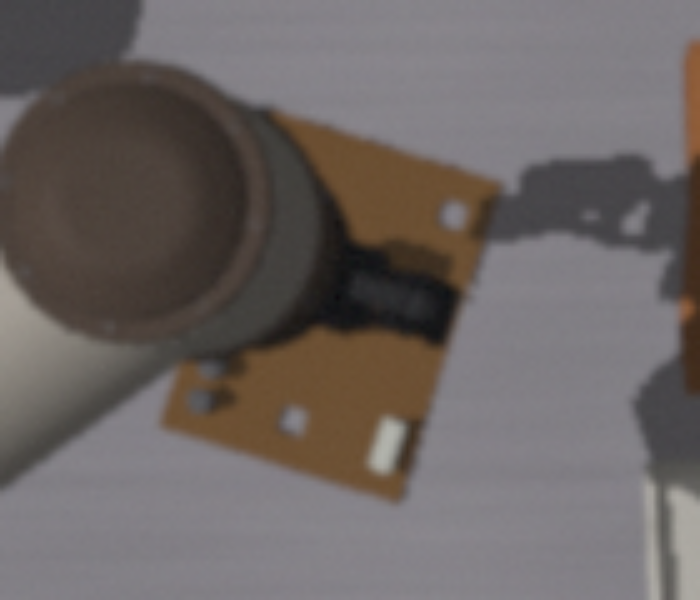

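Request:
jog_arm:
  rows:
    - [[0.2, 0, 0], [0.42, 0.37, 0], 8.5]
    - [[0, 0, 3], [0, 0, 0], 8.5]
    - [[0, 0, 3], [0, 0, 0], 8.5]
    - [[0, 0, 1.5], [0, 0, 0], 8.5]
    - [[0, 0, 0], [0, 0, 0], 8.5]
    - [[0, 0, 0], [0, 0, 0], 8.5]

```text
clock: 4.65
position: [533.7, 173.9, 40.8]
ee_rot: [0.164, 0.986, 0.0, 0.001]
contact_force: [0.7, -1.0, -0.6]
gripper_width: 85.3
```

```bash
python3 - <<'E'
from mv import *
q=(527.9,175.5,-.329); x,y=P2(q,5,0)
plan((x,y,10),90-np.degrees(.329))
E
```

```text
pos [533.68 173.91  40.79] ydeg 71.07 j [ 0.6   0.49 -0.38  0.   -0.7  -2.51] w 85.3 F [ 0.67 -0.96 -0.63] t 4.65
shift cm, tool now: [ 0.102 -0.039  3.079]  after turn: [ 0.099 -0.036  3.079]  rotvec [ 0.06  0.06 -0.08]
```

Request:
jog_arm:
  rows:
    - [[0.1, 0, 1.5], [0, 0, 0], 8.5]
    - [[0, 0, 1.55], [0, 0, 0], 8.5]
    - [[0, 0, 0], [0, 0, 0], 4]
    - [[0, 0, 0], [0, 0, 0], 4]
    - [[0, 0, 0], [0, 0, 0], 3.2]
    - [[0, 0, 0], [0, 0, 0], 2.2]
    - [[0, 0, 0], [0, 0, 0], 2]
    - [[0, 0, 0], [0, 0, 0], 2]
    - [[0, 0, 0], [0, 0, 0], 2]

```text
clock: 5.78
position: [532.5, 174.3, 9.9]
ee_rot: [0.164, 0.986, 0.0, 0.0]
contact_force: [0.3, 1.0, 4.8]
gripper_width: 27.6
```

```bash
python3 - <<'E'
from mv import *
q=(527.9,175.5,-.329); x,y=P2(q,5,0)
plan((x,y,10),90-np.degrees(.329))
E
```

```text
pos [532.48 174.26   9.9 ] ydeg 71.07 j [ 0.61  0.53 -0.4   0.   -0.63 -2.51] w 27.6 F [0.3  1.05 4.77] t 5.78
shift cm, tool now: [-0.027 -0.031 -0.01 ]  after turn: [-0.027 -0.031 -0.01 ]  rotvec [ 0.05  0.04 -0.08]
```

Request:
jog_arm:
  rows:
    - [[0, 0, -0.5], [0, 0, 0], 2]
    - [[0, 0, -2], [0, 0, 0], 2]
    - [[0, 0, -3.5], [0, 0, 0], 2]
    - [[0, 0, -3.5], [0, 0, 0], 2]
    - [[0, 0, -1.5], [0, 0, 0], 2]
    - [[0, -2, 0], [0, 0, -3.8], 2]
    - [[0, -3.5, 0], [0, 0, -3.8], 2]
    - [[0, -4.5, 0], [0, 0, 0], 2]
    - [[0, -4.5, 0], [0, 0, 0], 2]
    - [[0, -4.5, 0], [0, 0, 0], 2]

```text
clock: 7.02
position: [488.1, -12.8, 118.1]
ee_rot: [0.099, 0.995, -0.001, -0.002]
contact_force: [0.8, 0.1, -1.8]
gripper_width: 27.4
```

```bash
python3 - <<'E'
from mv import *
x,y=P2(BOX,5,0)
plan((x,y,100),90+np.degrees(BOX[2]))
E
```

```text
pos [488.06 -12.75 118.06] ydeg 78.64 j [ 0.31  0.28 -0.47 -0.   -0.82 -2.08] w 27.4 F [ 0.8   0.07 -1.78] t 7.03
shift cm, tool now: [ -7.928 -16.36    1.801]  after turn: [ -7.902 -16.372   1.806]  rotvec [-0.08 -0.2  -0.07]
```

Request:
jog_arm:
  rows:
    - [[-2, -4, 0], [0, 0, 0], 2]
    - [[-2, -4, 0], [0, 0, 0], 2]
    - [[-2, -4, 0], [0, 0, 0], 2]
    - [[-1.9, -2.5, 0], [0, 0, 0], 2]
    - [[0, -1, 0], [0, 0, 0], 2]
    - [[0, 0, 0], [0, 0, 0], 2]
    - [[0, 0, 0], [0, 0, 0], 2]

```text
clock: 7.9
position: [536.0, -177.8, 119.0]
ee_rot: [0.098, 0.995, 0.0, -0.001]
contact_force: [0.3, -1.1, -1.0]
gripper_width: 27.7
```

```bash
python3 - <<'E'
from mv import *
x,y=P2(BOX,5,0)
plan((x,y,60),90+np.degrees(BOX[2]))
im=eyes.get_image("top"); cv2.imwrite("pics/top2.png",im[:,:,::-1])
im=eyes.get_image("side"); cv2.imwrite("pics/side2.png",im[:,:,::-1])
E
```

```text
pos [ 535.98 -177.84  119.  ] ydeg 78.7 j [-0.03  0.39 -0.29 -0.   -0.89 -1.73] w 27.7 F [ 0.28 -1.06 -1.01] t 7.9
shift cm, tool now: [ 0.019 -1.121  5.9  ]  after turn: [ 0.029 -1.121  5.9  ]  rotvec [-0.01 -0.1  -0.02]
```

View pics/side2.png

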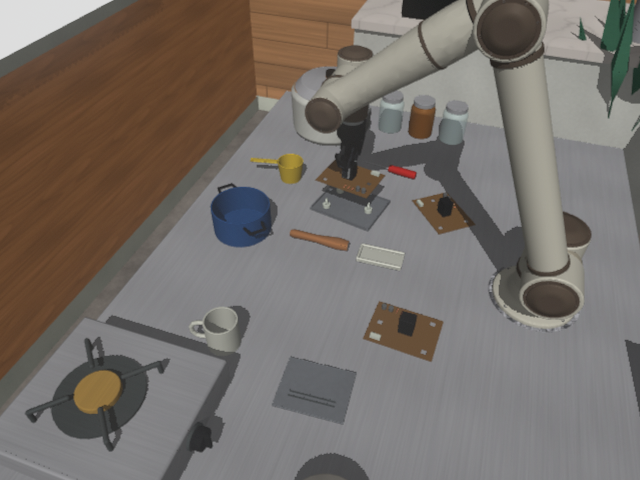

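View pics/top2.png

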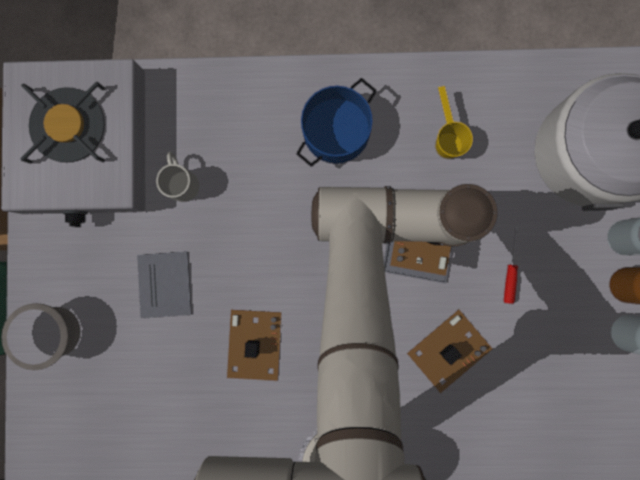

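Request:
jog_arm:
  rows:
    - [[0, -0.6, 2.5], [0, 0, 0], 2]
    - [[0, -0.5, 2.4], [0, 0, 0], 2]
    - [[0, 0, 0], [0, 0, 0], 2]
    - [[0, 0, 0], [0, 0, 0], 2]
    - [[0, 0, 0], [0, 0, 0], 2]

```text
clock: 8.62
position: [535.5, -189.3, 71.7]
ee_rot: [0.098, 0.995, -0.0, 0.001]
contact_force: [0.0, 0.9, -2.0]
gripper_width: 27.3
```

```bash
python3 - <<'E'
from mv import *
x,y=P2(BOX,5,0)
plan((x,y,60),90+np.degrees(BOX[2]))
for c,o,w in (("top",(370,175),(100,120)),("side",(290,140),(110,100))):
    im=eyes.get_image(c)[:,:,::-1]; cv2.imwrite(f"pics/{c}3.png",im)
    f=5 if c=="top" else 6
    if c=="side": f=7
    cv2.imwrite(f"pics/{c}3z.png",cv2.resize(im[o[1]:o[1]+w[1],o[0]:o[0]+w[0]][:85 if c=="side" else None],None,fx=f,fy=f,interpolation=cv2.INTER_CUBIC))
E
```

```text
pos [ 535.51 -189.27   71.67] ydeg 78.7 j [-0.05  0.45 -0.34  0.   -0.78 -1.71] w 27.3 F [ 0.02  0.89 -1.96] t 8.62
shift cm, tool now: [0.208 0.009 1.166]  after turn: [0.206 0.009 1.167]  rotvec [-0.01  0.12 -0.01]
```

View pics/side3z.png

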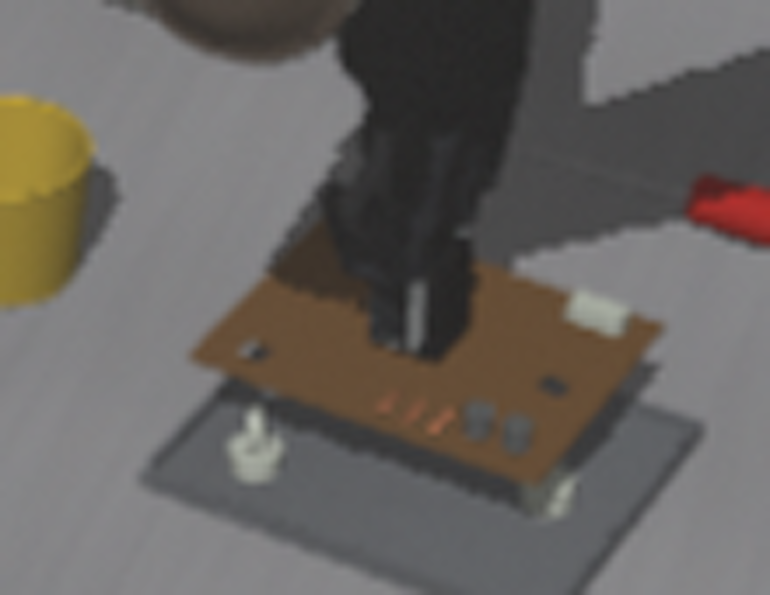

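View pics/top3z.png

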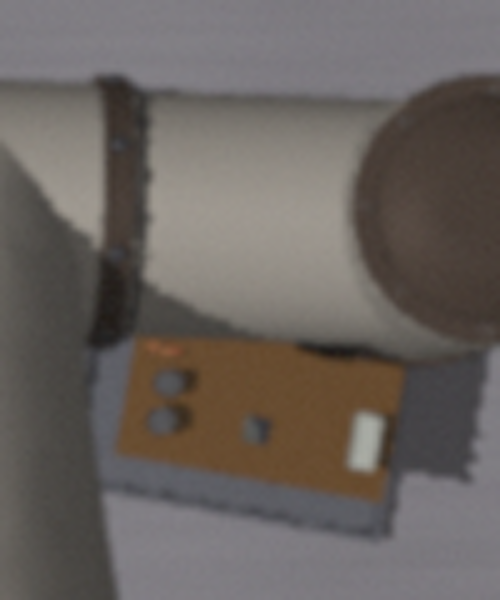

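```bash
cat > go3.py <<'E'
from fit import *
from mv import P2,BOX
s=un([(190,354),(664,327),(531,488),(255,351),(552,385)],7,(290,140)); ls=[[80,60,2],[-80,-60,2],[-80,60,2],[58,42,1],[-58,0,1]]
t=un([(118,454),(383,500),(256,430)],5,(370,175)); lt=[[-80,60,2],[-80,-60,2],[-58,0,1]]
z=61.8
sh=lambda l:[[a,b,c+z] for a,b,c in l]
for o in ([("side",s,sh(ls))],[("top",t,sh(lt))],[("side",s,sh(ls)),("top",t,sh(lt))]):
    q,r=fit(o,(530,-187,-.2)); print([a[0] for a in o],q.round(3),"coil",np.round(P2(q,5,0),2)); print(r.reshape(-1,2).round(2).tolist())
q,r=fit([("side",s,ls),("top",t,lt)],(530,-187,-.2,62)); print("zfree",q.round(3),"coil",np.round(P2(q,5,0),2));print(r.reshape(-1,2).round(2).tolist())
E
python3 go3.py
```

```text
['side'] [ 5.30165e+02 -1.87280e+02 -2.17000e-01] coil [ 535.05 -188.35]
[[-0.61, -0.03], [0.31, 0.04], [0.25, -0.4], [-0.1, -0.12], [0.07, 0.48]]
['top'] [ 5.30200e+02 -1.89634e+02 -1.88000e-01] coil [ 535.11 -190.57]
[[-0.42, 0.11], [0.15, 0.13], [0.25, -0.25]]
['side', 'top'] [ 5.30473e+02 -1.89242e+02 -1.94000e-01] coil [ 535.38 -190.21]
[[-0.4, 0.03], [0.2, -0.84], [1.06, -1.05], [0.07, -0.2], [0.35, -0.19], [-0.79, -0.21], [-0.28, 0.13], [-0.09, -0.4]]
zfree [ 5.30681e+02 -1.91180e+02 -2.04000e-01  5.86450e+01] coil [ 535.58 -192.19]
[[-0.29, 0.29], [0.26, -0.16], [0.78, -0.53], [0.17, 0.12], [0.29, 0.37], [-0.38, -0.62], [-0.1, 0.2], [0.3, -0.53]]
```

Request:
jog_arm:
  rows:
    - [[0.2, 0.07, 0], [0, 0.12, 0], 2]
    - [[0, 0, 1.0], [0, 0, 0], 2]
    - [[0, 0, 0.9], [0, 0, 0], 2]
    - [[0, 0, 0], [0, 0, 0], 2]
    - [[0, 0, 0], [0, 0, 0], 2]

```text
clock: 9.35
position: [532.7, -188.5, 51.1]
ee_rot: [0.099, 0.995, -0.0, -0.001]
contact_force: [-0.1, 0.2, -2.0]
gripper_width: 27.6
```

```bash
cat > snap.py <<'E'
import sys
from mv import *
n=sys.argv[1]
x,y=P2(BOX,5,0)
plan((x,y,60),90+np.degrees(BOX[2]))
for c,o,w,f in (("top",(370,225),(100,60),8),("side",(295,165),(110,85),7)):
    im=eyes.get_image(c)[:,:,::-1]; cv2.imwrite(f"pics/{c}{n}.png",im)
    cv2.imwrite(f"pics/{c}{n}z.png",cv2.resize(im[o[1]:o[1]+w[1],o[0]:o[0]+w[0]],None,fx=f,fy=f,interpolation=cv2.INTER_CUBIC))
E
python3 snap.py 4
```

```text
pos [ 532.74 -188.49   51.14] ydeg 78.66 j [-0.05  0.48 -0.36  0.   -0.74 -1.72] w 27.6 F [-0.13  0.21 -2.  ] t 9.35
shift cm, tool now: [-0.078 -0.014 -0.886]  after turn: [-0.081 -0.013 -0.886]  rotvec [-0.03 -0.16 -0.05]
```

View pics/side4z.png

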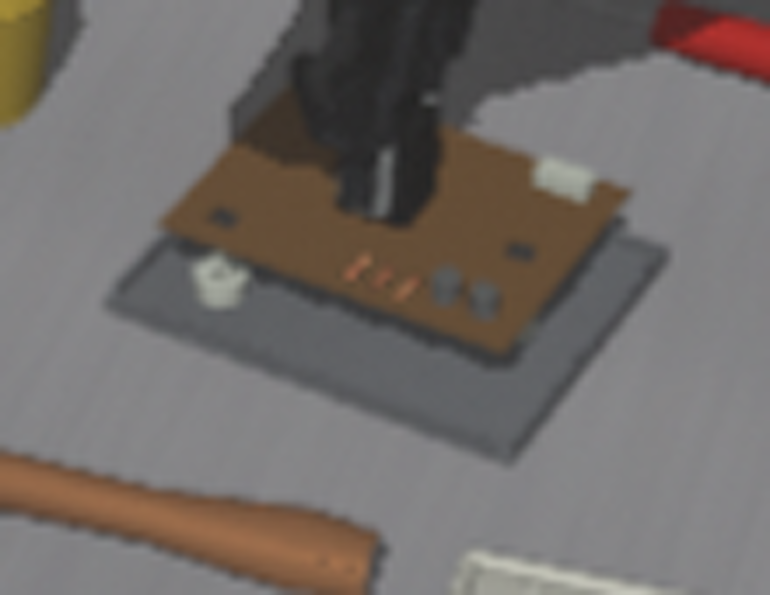

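View pics/top4z.png

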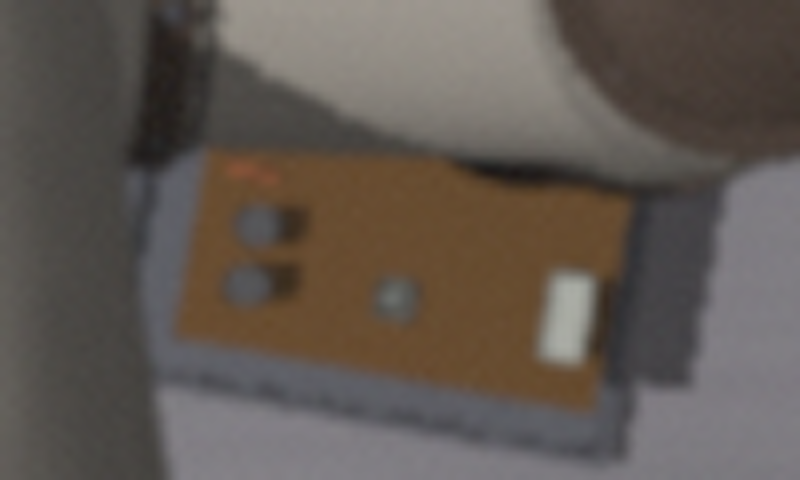

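```bash
python3 - <<'E'
from fit import *
# per-camera box fits (posts)
for c,q,u in (("side",(528.8,-186.07,-.197),un([(222,217),(520,250)],7,(295,165))),("top",(528.21,-187.77,-.196),un([(397,298)],8,(370,225)))):
    for (x,y),uv in zip([(58,42),(-58,0)] if c=="side" else [(-58,0)],u):
        w=ray(c,uv,51.1-9.9+1.5); k,s=np.cos(q[2]),np.sin(q[2]); d=w[:2]-q[:2]
        print(c,(x,y),"hole in box frame:",np.round([k*d[0]+s*d[1],-s*d[0]+k*d[1]],2))
E
```

```text
side (58, 42) hole in box frame: [58.06 41.16]
side (-58, 0) hole in box frame: [-57.97  -2.15]
top (-58, 0) hole in box frame: [-58.78  -1.59]
```

Request:
jog_arm:
  rows:
    - [[0, 0.07, 0.5], [0, -0.1, 0], 2]
    - [[0, 0, 0.5], [0, 0, 0], 2]
    - [[0, 0, 0.4], [0, 0, 0], 2]
    - [[0, 0, 0], [0, 0, 0], 2]
    - [[0, 0, 0], [0, 0, 0], 2]

```text
clock: 10.07
position: [532.9, -187.8, 37.4]
ee_rot: [0.099, 0.995, -0.0, -0.0]
contact_force: [0.6, 0.5, -2.7]
gripper_width: 27.5
```

```bash
python3 snap.py 5
```

```text
pos [ 532.9  -187.77   37.38] ydeg 78.66 j [-0.05  0.5  -0.37  0.   -0.7  -1.72] w 27.5 F [ 0.64  0.46 -2.73] t 10.07
shift cm, tool now: [-0.078 -0.087 -2.262]  after turn: [-0.079 -0.087 -2.262]  rotvec [-0.02 -0.04 -0.06]
```

View pics/side5z.png

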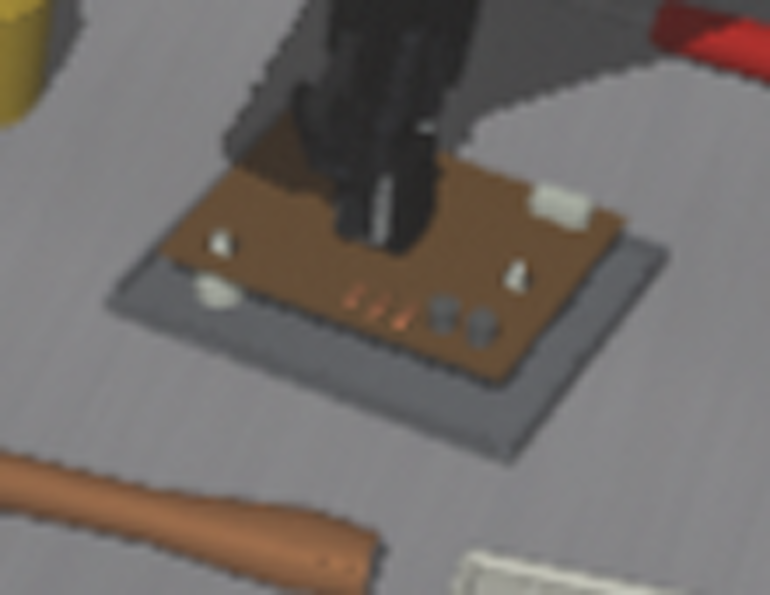

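View pics/top5z.png

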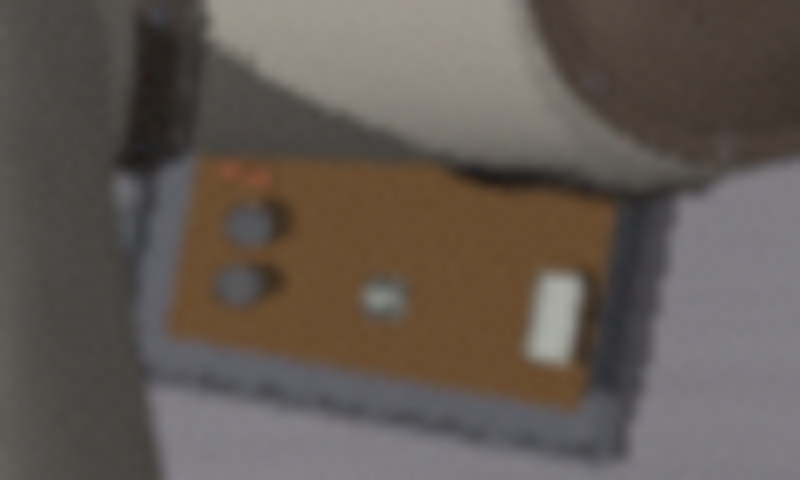

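Request:
jog_arm:
  rows:
    - [[0, 0, 0.1], [0, 0, 0], 2]
    - [[0, 0, 0.1], [0, 0, 0], 2]
    - [[0, 0, 0.1], [0, 0, 0], 2]
    - [[0, 0, 0], [0, 0, 0], 2]

```text
clock: 10.68
position: [532.9, -187.7, 34.3]
ee_rot: [0.099, 0.995, -0.0, -0.0]
contact_force: [0.7, 0.1, -2.2]
gripper_width: 27.5
```

Request:
jog_arm:
  rows:
    - [[0, 0, 0.1], [0, 0, 0], 2]
    - [[0, 0, 0.1], [0, 0, 0], 2]
    - [[0, 0, 0], [0, 0, 0], 2]

```text
clock: 11.05
position: [533.2, -187.7, 32.6]
ee_rot: [0.099, 0.995, -0.0, 0.0]
contact_force: [0.2, 1.3, 0.8]
gripper_width: 27.3
```

Request:
jog_arm:
  rows:
    - [[0, 0, 0.1], [0, 0, 0], 2]
    - [[0, 0, 0.1], [0, 0, 0], 2]
    - [[0, 0, 0], [0, 0, 0], 2]

```text
clock: 11.42
position: [533.4, -187.8, 30.8]
ee_rot: [0.099, 0.995, -0.0, 0.0]
contact_force: [0.2, 2.5, 3.0]
gripper_width: 27.0
```

Request:
jog_arm:
  rows:
    - [[0, 0.06, 0], [0, 0, 0], 2]
    - [[0, 0, 0], [0, 0, 0], 2]
    - [[0, 0, 0], [0, 0, 0], 3.2]
    - [[0, 0, 0], [0, 0, 0], 4.5]
    - [[0, 0, 0], [0, 0, 0], 4.5]
    - [[0, 0, 0], [0, 0, 0], 4.5]

```text
clock: 12.18
position: [532.6, -187.1, 30.1]
ee_rot: [0.099, 0.995, -0.0, -0.001]
contact_force: [1.2, 0.5, -1.0]
gripper_width: 44.9
```

Request:
jog_arm:
  rows:
    - [[0, 0, -2], [0, 0, 0], 4.5]
    - [[0, 0, -3], [0, 0, 0], 4.5]
    - [[0, 0, -2], [0, 0, 0], 4.5]
    - [[0, 0, 0], [0, 0, 0], 2]
    - [[0, 0, 0], [0, 0, 0], 0]
    - [[0, 0, 0], [0, 0, 0], 0]
    - [[0, 0, 0], [0, 0, 0], 0]

```text
clock: 13.05
position: [532.5, -187.1, 99.5]
ee_rot: [0.099, 0.995, -0.0, -0.001]
contact_force: [0.4, -0.3, -0.0]
gripper_width: -0.3
```

```bash
python3 snap.py 6; python3 - <<'E'
from mv import *
for n,(x,y) in (("s0",(34,33)),("s1",(34,-33)),("s2",(-35,0))): 
    p=P2(BOX,x,y); print(n); plan((*p,50),90+np.degrees(BOX[2]))
E
```

```text
pos [ 532.52 -187.1    99.45] ydeg 78.65 j [-0.05  0.41 -0.31  0.   -0.85 -1.72] w -0.3 F [ 0.44 -0.28 -0.02] t 13.05
shift cm, tool now: [-0.14  -0.144  3.945]  after turn: [-0.13  -0.146  3.945]  rotvec [-0.03 -0.14 -0.06]
s0
pos [ 532.76 -187.13   99.82] ydeg 78.65 j [-0.05  0.41 -0.31  0.   -0.85 -1.72] w 0.0 F [ 0.98 -0.74 -0.53] t 13.15
shift cm, tool now: [-3.011  3.158  4.976]  after turn: [-3.006  3.153  4.982]  rotvec [-0.02 -0.1  -0.06]
s1
pos [ 532.76 -187.13   99.82] ydeg 78.65 j [-0.05  0.41 -0.31  0.   -0.85 -1.72] w 0.0 F [ 0.98 -0.74 -0.53] t 13.15
shift cm, tool now: [-3.018 -3.442  4.978]  after turn: [-3.006 -3.447  4.982]  rotvec [-0.02 -0.1  -0.06]
s2
pos [ 532.76 -187.13   99.82] ydeg 78.65 j [-0.05  0.41 -0.31  0.   -0.85 -1.72] w 0.0 F [ 0.98 -0.74 -0.53] t 13.15
shift cm, tool now: [ 3.886 -0.149  4.989]  after turn: [ 3.894 -0.147  4.982]  rotvec [-0.02 -0.1  -0.06]
```

View pics/side6z.png

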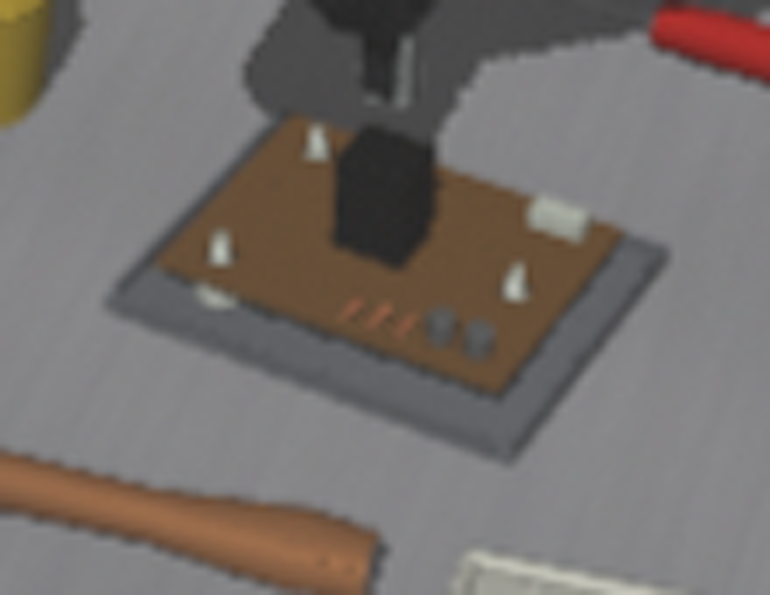

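View pics/top6z.png

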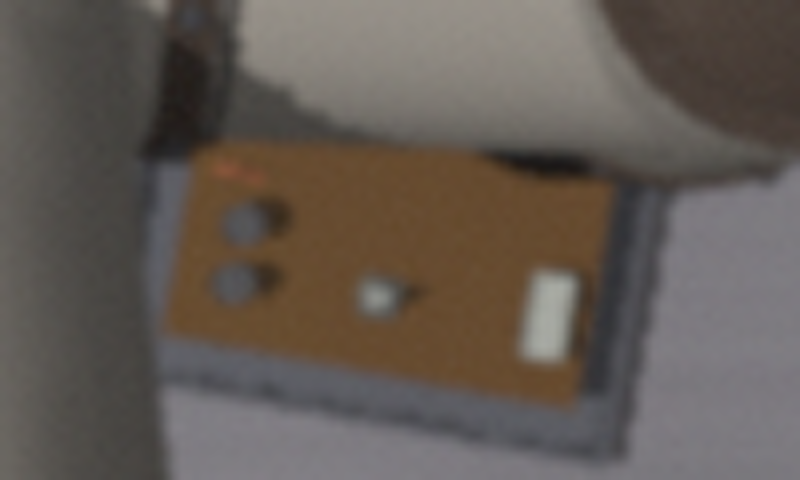

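Request:
jog_arm:
  rows:
    - [[-1.5, 1.6, 0], [0, 0, 0], 0]
    - [[-1.5, 1.55, 0], [0, 0, 0], 0]
    - [[0, 0, 3], [0, 0, 0], 0]
    - [[0, 0, 2.5], [0, 0, 0], 0]
    - [[0, 0, 1.2], [0, 0, 0], 0]
    - [[0, 0, 0], [0, 0, 0], 0]
    - [[0, 0, 0], [0, 0, 0], 0]

```text
clock: 14.02
position: [569.6, -162.1, 34.3]
ee_rot: [0.099, 0.995, -0.0, 0.001]
contact_force: [-0.3, 0.4, 0.3]
gripper_width: -0.2
```

```bash
python3 - <<'E'
from mv import *
p=P2(BOX,34,33); plan((*p,23),90+np.degrees(BOX[2]))
E
python3 snap.py 7
```

```text
pos [ 569.58 -162.11   34.27] ydeg 78.68 j [-0.    0.54 -0.3   0.   -0.73 -1.76] w -0.2 F [-0.28  0.44  0.34] t 14.03
shift cm, tool now: [ 0.117 -0.021  1.127]  after turn: [ 0.116 -0.021  1.127]  rotvec [-0.01  0.07 -0.03]
pos [ 569.58 -162.11   34.27] ydeg 78.68 j [-0.    0.54 -0.3   0.   -0.73 -1.76] w -0.2 F [-0.28  0.44  0.34] t 14.03
shift cm, tool now: [ 3.011 -3.323 -2.576]  after turn: [ 3.016 -3.321 -2.573]  rotvec [-0.01  0.07 -0.03]
```

View pics/side7z.png

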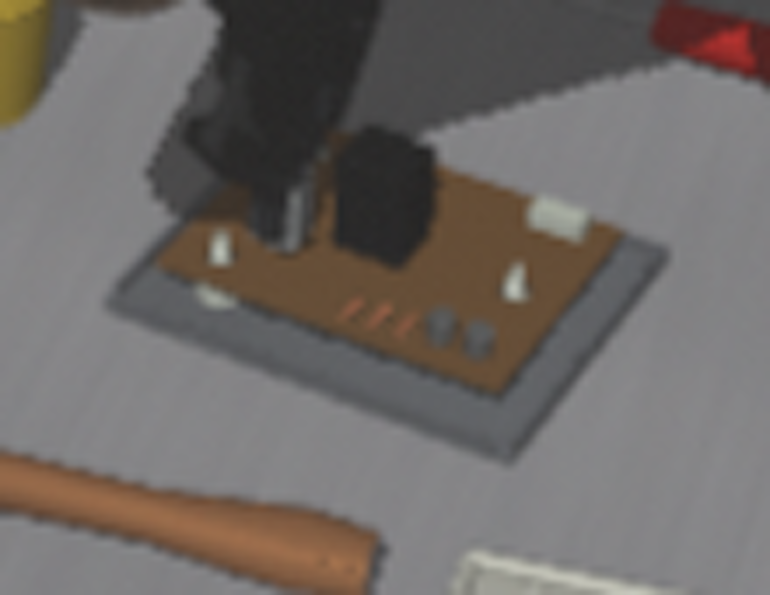

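Request:
jog_arm:
  rows:
    - [[0.1, 0, 0.4], [0, 0, 0], 0]
    - [[0, 0, 0.3], [0, 0, 0], 0]
    - [[0, 0, 0.15], [0, 0, 0], 0]
    - [[0, 0, 0], [0, 0, 0], 0]

```text
clock: 14.62
position: [567.4, -162.0, 24.6]
ee_rot: [0.099, 0.995, -0.0, -0.001]
contact_force: [-0.1, -0.7, -0.4]
gripper_width: 0.3
```

Request:
jog_arm:
  rows:
    - [[0, 0, 0.06], [0, 0, 0], 0]
    - [[0, 0, 0.06], [0, 0, 0], 0]

```text
clock: 14.88
position: [567.6, -162.0, 23.7]
ee_rot: [0.099, 0.995, -0.0, -0.0]
contact_force: [0.3, 1.7, 1.8]
gripper_width: -0.1
```

Request:
jog_arm:
  rows:
    - [[0, 0, 0.06], [0, 0, 0], 0]
    - [[0, 0, 0.06], [0, 0, 0], 0]

```text
clock: 15.12
position: [567.8, -162.1, 23.0]
ee_rot: [0.099, 0.995, -0.0, -0.0]
contact_force: [-0.3, 0.1, 4.1]
gripper_width: -0.3
```

Request:
jog_arm:
  rows:
    - [[0, 0, 0.05], [0, 0, 0], 0]
    - [[0, 0, 0.03], [0, 0, 0], 0]

```text
clock: 15.38
position: [568.0, -162.1, 22.3]
ee_rot: [0.099, 0.995, -0.0, 0.0]
contact_force: [-0.9, 0.5, 5.7]
gripper_width: 0.2
```

Request:
jog_arm:
  rows:
    - [[0, 0, 0.04], [0, 0, 0], 0]
    - [[0, 0, 0.04], [0, 0, 0], 0]

```text
clock: 15.62
position: [568.2, -162.1, 21.7]
ee_rot: [0.099, 0.995, -0.0, 0.0]
contact_force: [-1.0, -0.5, 7.0]
gripper_width: 0.1
```

Request:
jog_arm:
  rows:
    - [[0, 0, 0.04], [0, 0, 0], 0]
    - [[0, 0, 0.03], [0, 0, 0], 0]

```text
clock: 15.88
position: [568.3, -162.1, 21.3]
ee_rot: [0.098, 0.995, -0.0, 0.001]
contact_force: [-1.1, -0.0, 7.6]
gripper_width: -0.2
```

Request:
jog_arm:
  rows:
    - [[0, 0, 0.04], [0, 0, 0], 0]
    - [[0, 0, 0.03], [0, 0, 0], 0]

```text
clock: 16.12
position: [568.5, -162.2, 20.7]
ee_rot: [0.098, 0.995, -0.0, 0.001]
contact_force: [-0.7, 0.4, 8.0]
gripper_width: -0.2
```

Request:
jog_arm:
  rows:
    - [[0, 0, 0.03], [0, 0, 0], 0]
    - [[0, 0, 0.03], [0, 0, 0], 0]

```text
clock: 16.38
position: [568.8, -162.0, 20.0]
ee_rot: [0.098, 0.995, -0.0, 0.001]
contact_force: [0.2, 1.1, 5.8]
gripper_width: 0.1
```

Request:
jog_arm:
  rows:
    - [[0, 0, 0.03], [0, 0, 0], 0]
    - [[0, 0, 0.02], [0, 0, 0], 0]

```text
clock: 16.62
position: [569.2, -161.8, 19.2]
ee_rot: [0.098, 0.995, -0.0, 0.002]
contact_force: [2.2, 1.6, 1.5]
gripper_width: -0.0
```

Request:
jog_arm:
  rows:
    - [[0, 0, 0.03], [0, 0, 0], 0]
    - [[0, 0, 0.03], [0, 0, 0], 0]

```text
clock: 16.88
position: [568.4, -162.2, 18.4]
ee_rot: [0.099, 0.995, -0.0, 0.0]
contact_force: [1.4, -1.4, 4.8]
gripper_width: 0.0
```

Request:
jog_arm:
  rows:
    - [[0, 0, 0.03], [0, 0, 0], 0]
    - [[0, 0, 0.03], [0, 0, 0], 0]

```text
clock: 17.12
position: [567.6, -162.0, 16.7]
ee_rot: [0.099, 0.995, -0.0, -0.0]
contact_force: [1.3, -0.6, 2.0]
gripper_width: 0.1
```

Request:
jog_arm:
  rows:
    - [[0, 0, 0.03], [0, 0, 0], 0]
    - [[0, 0, 0.02], [0, 0, 0], 0]

```text
clock: 17.38
position: [567.6, -162.0, 16.6]
ee_rot: [0.099, 0.995, -0.0, -0.0]
contact_force: [0.7, -1.7, 1.8]
gripper_width: -0.1
```

Request:
jog_arm:
  rows:
    - [[0, 0, 0.03], [0, 0, 0], 0]
    - [[0, 0, 0.02], [0, 0, 0], 0]

```text
clock: 17.62
position: [567.7, -162.0, 16.5]
ee_rot: [0.099, 0.995, -0.0, -0.0]
contact_force: [2.4, -0.5, 4.3]
gripper_width: 0.0
```

Request:
jog_arm:
  rows:
    - [[0, 0, 0.03], [0, 0, 0], 0]
    - [[0, 0, 0.02], [0, 0, 0], 0]

```text
clock: 17.88
position: [567.7, -162.1, 16.3]
ee_rot: [0.099, 0.995, -0.0, -0.0]
contact_force: [0.4, -0.3, 6.1]
gripper_width: -0.1
```

```bash
python3 snap.py 8
```

```text
pos [ 567.7  -162.06   16.26] ydeg 78.68 j [-0.    0.56 -0.32  0.   -0.69 -1.77] w -0.1 F [ 0.44 -0.26  6.13] t 17.88
shift cm, tool now: [ 2.83  -3.294 -4.372]  after turn: [ 2.831 -3.29  -4.374]  rotvec [-0.03 -0.02 -0.04]
```

View pics/side8z.png

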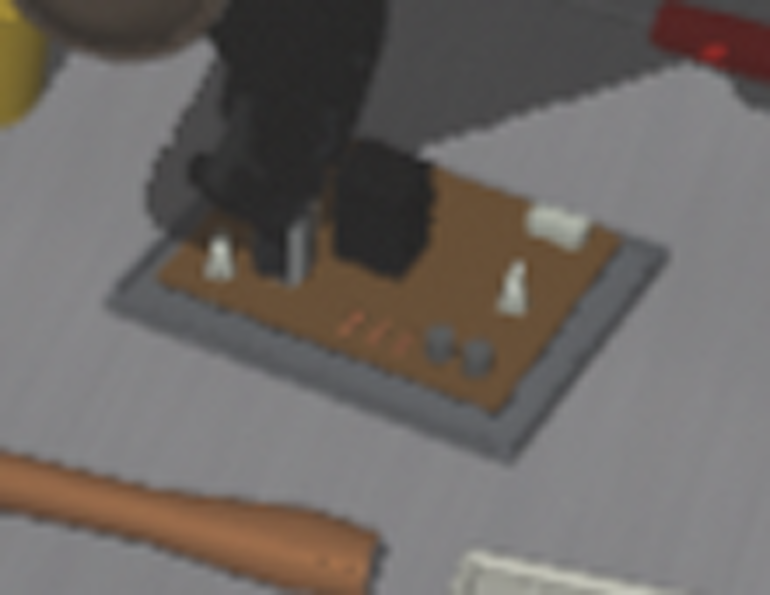

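Request:
jog_arm:
  rows:
    - [[0, 0, -0.6], [0, 0, 0], 0]
    - [[0, 0, -2.5], [0, 0, 0], 0]
    - [[0, 0, -4], [0, 0, 0], 0]
    - [[0, 0, 0], [0, 0, 0], 0]

```text
clock: 18.48
position: [568.7, -162.0, 89.3]
ee_rot: [0.099, 0.995, 0.0, 0.002]
contact_force: [0.8, 0.3, -0.2]
gripper_width: 0.3
```

```bash
python3 snap.py 9;  python3 - <<'E'
from mv import *
p=P2(BOX,34,-33); plan((*p,30),90+np.degrees(BOX[2]))
E
```

```text
pos [ 568.69 -161.96   89.33] ydeg 78.64 j [-0.    0.46 -0.26  0.   -0.84 -1.77] w 0.3 F [ 0.82  0.25 -0.18] t 18.48
shift cm, tool now: [ 2.932 -3.324  2.919]  after turn: [ 2.926 -3.319  2.933]  rotvec [ 0.04  0.22 -0.08]
pos [ 566.41 -161.7    86.11] ydeg 78.59 j [-0.    0.47 -0.26 -0.   -0.84 -1.77] w -0.1 F [ 0.26 -0.07 -1.64] t 18.57
shift cm, tool now: [-0.232 -6.601  5.608]  after turn: [-0.203 -6.6    5.611]  rotvec [ 0.02 -0.15 -0.12]
```

View pics/side9z.png

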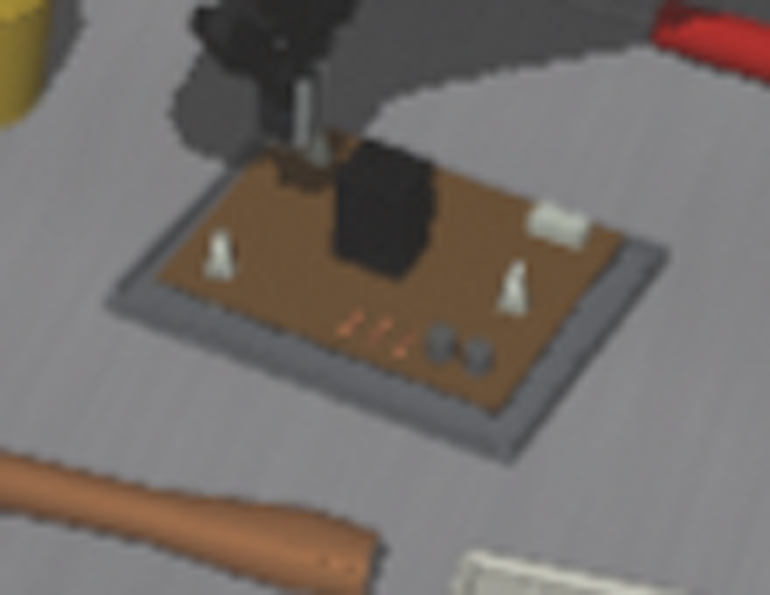

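View pics/top9z.png

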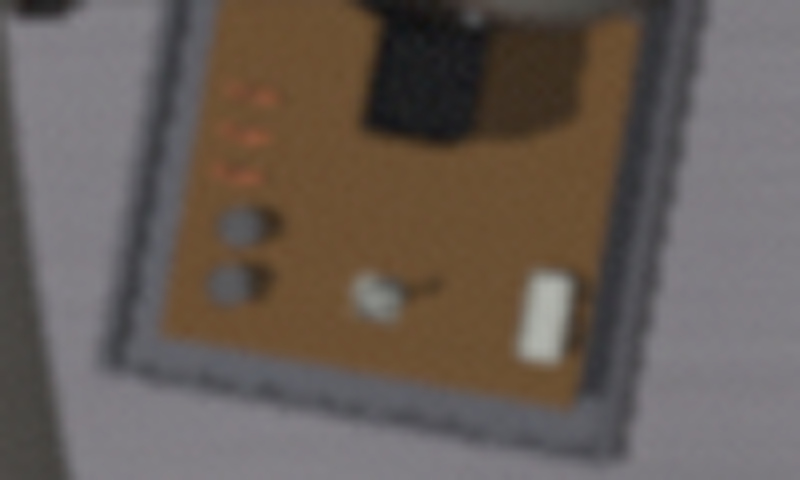

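```bash
cat > zc.py <<'E'
from fit import *
q=(528.8,-186.07,-.197)
cor={"A":(80,60),"B":(80,-60),"C":(-80,-60),"D":(-80,60)}
def run(ob):
    def pts(p):
        qq=(q[0]+p[0],q[1]+p[1],q[2]); return {k:P(qq,[[*cor[k],p[2]+p[3]*cor[k][0]+p[4]*cor[k][1]]]) for k in ob}
    def r(p): 
        d=pts(p); return np.concatenate([(proj("side",d[k])-un([ob[k]],7,(295,165))).ravel() for k in ob]+[np.array(p[:2])*.5])
    s=least_squares(r,[0,0,15,0,0]); p=s.x
    print(np.round(p,3),"top z at posts",[round(p[2]+p[3]*x+p[4]*y,1) for x,y in((58,42),(58,-42),(-58,0))],"spots",[round(p[2]+p[3]*x+p[4]*y,1) for x,y in((34,33),(34,-33),(-35,0))],"res",np.abs(s.fun).max().round(2))
if __name__=="__main__":
    run({"A":(155,264),"C":(624,231),"D":(490,396)})   # before pressing
    run({"A":(157,281),"C":(622,240),"D":(493,413)})
E
python3 zc.py
```

```text
[ 4.2900e-01  2.9000e-02  2.1795e+01  1.5000e-02 -2.1000e-02] top z at posts [np.float64(21.8), np.float64(23.5), np.float64(20.9)] spots [np.float64(21.6), np.float64(23.0), np.float64(21.3)] res 0.88
[-1.8000e-02 -1.0200e-01  1.4746e+01  1.3000e-02 -5.4000e-02] top z at posts [np.float64(13.2), np.float64(17.8), np.float64(14.0)] spots [np.float64(13.4), np.float64(17.0), np.float64(14.3)] res 0.54
```

Request:
jog_arm:
  rows:
    - [[0, -2.5, 0], [0, 0, 0], 0]
    - [[0, -2.5, 0], [0, 0, 0], 0]
    - [[0, -1.6, 0], [0, 0, 0], 0]
    - [[0, 0, 2.5], [0, 0, 0], 0]
    - [[0, 0, 2.0], [0, 0, 0], 0]
    - [[0, 0, 1.3], [0, 0, 0], 0]
    - [[0, 0, 0], [0, 0, 0], 0]
    - [[0, 0, 0], [0, 0, 0], 0]

```text
clock: 19.58
position: [555.1, -226.7, 29.2]
ee_rot: [0.099, 0.995, -0.0, 0.0]
contact_force: [0.5, 0.3, -0.5]
gripper_width: -0.5
```

```bash
python3 - <<'E'
from mv import *
p=P2(BOX,34,-33); plan((*p,23),90+np.degrees(BOX[2]))
E
```

```text
pos [ 555.07 -226.72   29.16] ydeg 78.68 j [-0.12  0.55 -0.29  0.   -0.73 -1.65] w -0.5 F [ 0.5   0.3  -0.48] t 19.57
shift cm, tool now: [-0.043 -0.001  0.616]  after turn: [-0.043 -0.001  0.616]  rotvec [-0.02  0.01 -0.03]
```

Expected contact near z≈20 on the TCP reading.

Request:
jog_arm:
  rows:
    - [[0, 0, 0.25], [0, 0, 0], 0]
    - [[0, 0, 0.2], [0, 0, 0], 0]
    - [[0, 0, 0.1], [0, 0, 0], 0]
    - [[0, 0, 0], [0, 0, 0], 0]

```text
clock: 20.08
position: [554.5, -226.7, 23.1]
ee_rot: [0.099, 0.995, -0.0, -0.0]
contact_force: [-0.0, -0.6, -0.4]
gripper_width: -0.2
```

Request:
jog_arm:
  rows:
    - [[0, 0, 0.06], [0, 0, 0], 0]
    - [[0, 0, 0.06], [0, 0, 0], 0]
    - [[0, 0, 0.03], [0, 0, 0], 0]

```text
clock: 20.45
position: [554.5, -226.7, 21.6]
ee_rot: [0.099, 0.995, -0.0, -0.0]
contact_force: [-1.2, 0.3, -0.3]
gripper_width: 0.1
```

Request:
jog_arm:
  rows:
    - [[0, 0, 0.05], [0, 0, 0], 0]
    - [[0, 0, 0.04], [0, 0, 0], 0]

```text
clock: 20.7
position: [554.6, -226.7, 20.9]
ee_rot: [0.099, 0.995, -0.0, -0.0]
contact_force: [0.9, 0.4, 1.4]
gripper_width: -0.0
```

Request:
jog_arm:
  rows:
    - [[0, 0, 0.04], [0, 0, 0], 0]
    - [[0, 0, 0.03], [0, 0, 0], 0]

```text
clock: 20.95
position: [554.7, -226.8, 20.4]
ee_rot: [0.099, 0.995, -0.0, -0.0]
contact_force: [-0.3, -0.3, 2.7]
gripper_width: -0.3
```

Request:
jog_arm:
  rows:
    - [[0, 0, 0.04], [0, 0, 0], 0]
    - [[0, 0, 0.03], [0, 0, 0], 0]

```text
clock: 21.2
position: [554.7, -226.7, 19.5]
ee_rot: [0.099, 0.995, -0.0, -0.0]
contact_force: [-0.0, 0.0, 2.9]
gripper_width: 0.1
```

Request:
jog_arm:
  rows:
    - [[0, 0, 0.04], [0, 0, 0], 0]
    - [[0, 0, 0.03], [0, 0, 0], 0]

```text
clock: 21.45
position: [554.6, -226.8, 18.5]
ee_rot: [0.099, 0.995, -0.0, -0.0]
contact_force: [0.6, -0.6, 1.4]
gripper_width: 0.1
```

Request:
jog_arm:
  rows:
    - [[0, 0, 0.03], [0, 0, 0], 0]
    - [[0, 0, 0.03], [0, 0, 0], 0]

```text
clock: 21.7
position: [554.6, -226.7, 17.9]
ee_rot: [0.099, 0.995, -0.0, -0.0]
contact_force: [0.2, -0.8, 0.4]
gripper_width: -0.1
```

Request:
jog_arm:
  rows:
    - [[0, 0, 0.03], [0, 0, 0], 0]
    - [[0, 0, 0.03], [0, 0, 0], 0]

```text
clock: 21.95
position: [554.4, -226.5, 17.2]
ee_rot: [0.099, 0.995, -0.0, -0.001]
contact_force: [0.1, -1.1, -0.3]
gripper_width: 0.0
```

Request:
jog_arm:
  rows:
    - [[0, 0, 0.03], [0, 0, 0], 0]
    - [[0, 0, 0.02], [0, 0, 0], 0]

```text
clock: 22.2
position: [554.4, -226.6, 16.8]
ee_rot: [0.099, 0.995, -0.0, -0.001]
contact_force: [0.2, -0.3, 0.2]
gripper_width: -0.0
```

Request:
jog_arm:
  rows:
    - [[0, 0, 0.03], [0, 0, 0], 0]
    - [[0, 0, 0.02], [0, 0, 0], 0]

```text
clock: 22.45
position: [554.5, -226.6, 16.4]
ee_rot: [0.099, 0.995, -0.0, -0.0]
contact_force: [0.4, 0.1, -0.2]
gripper_width: 0.2
```

Request:
jog_arm:
  rows:
    - [[0, 0, 0.02], [0, 0, 0], 0]
    - [[0, 0, 0.02], [0, 0, 0], 0]

```text
clock: 22.7
position: [554.6, -226.7, 16.2]
ee_rot: [0.099, 0.995, -0.0, -0.0]
contact_force: [0.1, -0.2, 2.1]
gripper_width: 0.1
```

Request:
jog_arm:
  rows:
    - [[0, 0, 0.03], [0, 0, 0], 0]
    - [[0, 0, 0.02], [0, 0, 0], 0]

```text
clock: 22.95
position: [554.6, -226.7, 15.9]
ee_rot: [0.099, 0.995, -0.0, -0.0]
contact_force: [-0.8, 0.2, 3.3]
gripper_width: -0.3
```

Request:
jog_arm:
  rows:
    - [[0, 0, 0.02], [0, 0, 0], 0]
    - [[0, 0, 0.01], [0, 0, 0], 0]

```text
clock: 23.2
position: [554.7, -226.7, 15.7]
ee_rot: [0.099, 0.995, -0.0, -0.0]
contact_force: [-0.6, 0.4, 6.4]
gripper_width: 0.2
```

Request:
jog_arm:
  rows:
    - [[0, 0, 0.02], [0, 0, 0], 0]
    - [[0, 0, 0], [0, 0, 0], 0]

```text
clock: 23.45
position: [554.6, -226.8, 15.7]
ee_rot: [0.099, 0.995, -0.0, -0.0]
contact_force: [-2.5, 0.4, 5.7]
gripper_width: 0.3
```

Request:
jog_arm:
  rows:
    - [[0, 0, -0.6], [0, 0, 0], 0]
    - [[0, 0, -2.5], [0, 0, 0], 0]
    - [[0, 0, -4], [0, 0, 0], 0]
    - [[0, 0, 0], [0, 0, 0], 0]
    - [[0, 0, 0], [0, 0, 0], 0]

```text
clock: 24.08
position: [554.1, -226.5, 85.6]
ee_rot: [0.099, 0.995, 0.0, -0.001]
contact_force: [0.2, 0.3, -0.9]
gripper_width: -0.2
```

```bash
python3 snap.py 10;  python3 - <<'E'
from mv import *
p=P2(BOX,-35,0); plan((*p,30),90+np.degrees(BOX[2]))
E
```

```text
pos [ 554.08 -226.48   85.6 ] ydeg 78.63 j [-0.12  0.48 -0.24 -0.   -0.85 -1.65] w -0.2 F [ 0.2   0.28 -0.88] t 24.07
shift cm, tool now: [2.756 3.29  2.565]  after turn: [2.755 3.295 2.56 ]  rotvec [ 0.01 -0.09 -0.09]
pos [ 553.71 -226.47   84.82] ydeg 78.64 j [-0.12  0.48 -0.24 -0.   -0.85 -1.65] w 0.2 F [ 0.31 -0.57  0.65] t 24.18
shift cm, tool now: [6.706 3.293 5.503]  after turn: [6.719 3.301 5.482]  rotvec [-0.01 -0.18 -0.07]
```

View pics/side10z.png

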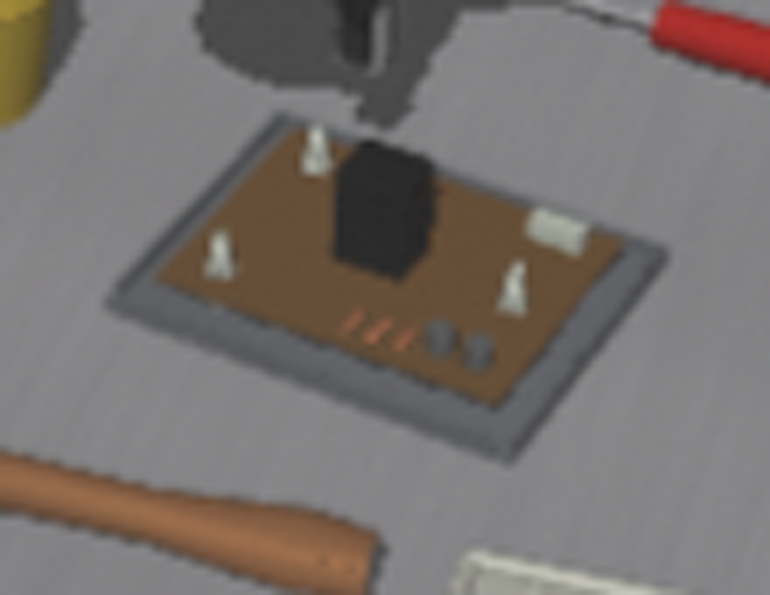

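View pics/top10z.png

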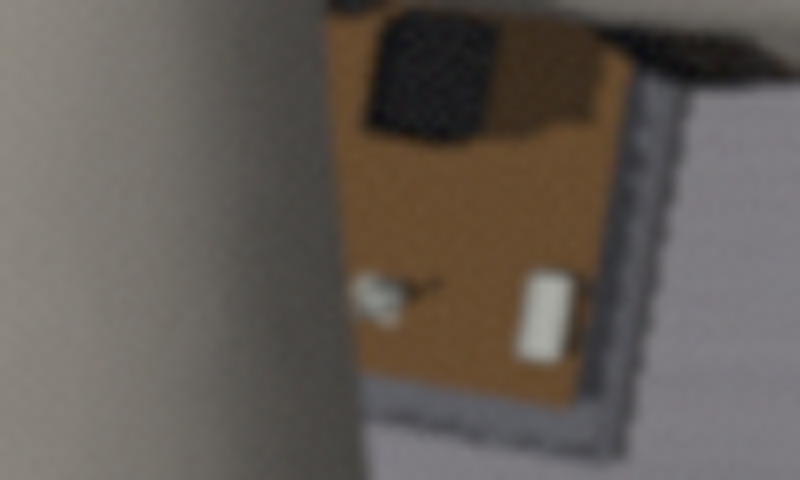

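Request:
jog_arm:
  rows:
    - [[2.3, 1.1, 0], [0, 0, 0], 0]
    - [[2.3, 1.1, 0], [0, 0, 0], 0]
    - [[2.1, 1.1, 0], [0, 0, 0], 0]
    - [[0, 0, 2.5], [0, 0, 0], 0]
    - [[0, 0, 2.0], [0, 0, 0], 0]
    - [[0, 0, 1.0], [0, 0, 0], 0]
    - [[0, 0, 0], [0, 0, 0], 0]
    - [[0, 0, 0], [0, 0, 0], 0]

```text
clock: 25.18
position: [495.8, -181.3, 31.5]
ee_rot: [0.099, 0.995, -0.0, 0.0]
contact_force: [1.4, 0.7, 0.1]
gripper_width: 0.1
```

```bash
python3 - <<'E'
from mv import *
p=P2(BOX,-35,0); plan((*p,23),90+np.degrees(BOX[2]))
from zc import run
run({"A":(157,280),"B":(300,130),"C":(623,243),"D":(493,407)})
E
```

```text
pos [ 495.84 -181.27   31.47] ydeg 78.67 j [-0.04  0.46 -0.47  0.   -0.64 -1.73] w 0.1 F [1.35 0.7  0.1 ] t 25.18
shift cm, tool now: [0.159 0.001 0.847]  after turn: [0.159 0.    0.847]  rotvec [-0.02  0.   -0.05]
[-6.2900e-01 -3.0300e-01  1.3933e+01 -6.0000e-03 -1.0000e-02] top z at posts [np.float64(13.2), np.float64(14.0), np.float64(14.3)] spots [np.float64(13.4), np.float64(14.1), np.float64(14.1)] res 1.08
```

Request:
jog_arm:
  rows:
    - [[0.15, 0, 0.4], [0, 0, 0], 0]
    - [[0, 0, 0.3], [0, 0, 0], 0]
    - [[0, 0, 0.2], [0, 0, 0], 0]
    - [[0, 0, 0], [0, 0, 0], 0]

```text
clock: 25.68
position: [493.8, -180.8, 21.9]
ee_rot: [0.099, 0.995, -0.0, -0.001]
contact_force: [0.6, 0.3, 0.1]
gripper_width: 0.1
```

Request:
jog_arm:
  rows:
    - [[0, 0, 0.06], [0, 0, 0], 0]
    - [[0, 0, 0.06], [0, 0, 0], 0]
    - [[0, 0, 0.03], [0, 0, 0], 0]

```text
clock: 26.05
position: [493.9, -180.9, 20.6]
ee_rot: [0.099, 0.995, -0.0, -0.0]
contact_force: [0.4, -0.3, -1.1]
gripper_width: 0.1
```

Request:
jog_arm:
  rows:
    - [[0, 0, 0.06], [0, 0, 0], 0]
    - [[0, 0, 0.04], [0, 0, 0], 0]

```text
clock: 26.3
position: [493.9, -180.8, 19.6]
ee_rot: [0.099, 0.995, -0.0, -0.0]
contact_force: [0.6, -0.7, -0.3]
gripper_width: -0.2
```

Request:
jog_arm:
  rows:
    - [[0, 0, 0.04], [0, 0, 0], 0]
    - [[0, 0, 0.04], [0, 0, 0], 0]

```text
clock: 26.55
position: [493.9, -180.9, 18.8]
ee_rot: [0.099, 0.995, -0.0, -0.0]
contact_force: [0.5, 0.2, 0.1]
gripper_width: -0.2
```

Request:
jog_arm:
  rows:
    - [[0, 0, 0.04], [0, 0, 0], 0]
    - [[0, 0, 0.04], [0, 0, 0], 0]

```text
clock: 26.8
position: [493.9, -180.9, 18.0]
ee_rot: [0.099, 0.995, -0.0, -0.0]
contact_force: [0.7, 0.4, -0.3]
gripper_width: -0.0
```

Request:
jog_arm:
  rows:
    - [[0, 0, 0.03], [0, 0, 0], 0]
    - [[0, 0, 0.03], [0, 0, 0], 0]

```text
clock: 27.05
position: [493.9, -180.9, 17.4]
ee_rot: [0.099, 0.995, -0.0, -0.0]
contact_force: [0.2, 0.0, 0.2]
gripper_width: -0.0
```

Request:
jog_arm:
  rows:
    - [[0, 0, 0.03], [0, 0, 0], 0]
    - [[0, 0, 0.02], [0, 0, 0], 0]

```text
clock: 27.3
position: [493.9, -180.9, 16.9]
ee_rot: [0.099, 0.995, -0.0, -0.0]
contact_force: [0.8, -0.7, -0.1]
gripper_width: 0.3
```

Request:
jog_arm:
  rows:
    - [[0, 0, 0.03], [0, 0, 0], 0]
    - [[0, 0, 0.02], [0, 0, 0], 0]

```text
clock: 27.55
position: [493.9, -180.9, 16.5]
ee_rot: [0.099, 0.995, -0.0, -0.0]
contact_force: [-0.6, 0.6, 0.9]
gripper_width: 0.2
```

Request:
jog_arm:
  rows:
    - [[0, 0, 0.03], [0, 0, 0], 0]
    - [[0, 0, 0.02], [0, 0, 0], 0]

```text
clock: 27.8
position: [493.9, -180.9, 16.2]
ee_rot: [0.099, 0.995, -0.0, -0.0]
contact_force: [-1.3, -0.2, 3.6]
gripper_width: 0.1
```

Request:
jog_arm:
  rows:
    - [[0, 0, 0.02], [0, 0, 0], 0]
    - [[0, 0, 0.02], [0, 0, 0], 0]

```text
clock: 28.05
position: [493.9, -180.9, 16.0]
ee_rot: [0.099, 0.995, -0.0, -0.0]
contact_force: [-1.3, 0.3, 7.3]
gripper_width: -0.2
```

Request:
jog_arm:
  rows:
    - [[0, 0, 0.02], [0, 0, 0], 0]
    - [[0, 0, 0.01], [0, 0, 0], 0]

```text
clock: 28.3
position: [493.9, -180.9, 15.9]
ee_rot: [0.099, 0.995, -0.0, -0.0]
contact_force: [-2.8, 1.0, 8.8]
gripper_width: 0.1
```

Request:
jog_arm:
  rows:
    - [[0, 0, -0.6], [0, 0, 0], 0]
    - [[0, 0, -2.5], [0, 0, 0], 0]
    - [[0, 0, -4], [0, 0, 0], 0]
    - [[0, 0, 0], [0, 0, 0], 0]
    - [[0, 0, 0], [0, 0, 0], 0]

```text
clock: 28.92
position: [493.4, -180.7, 85.8]
ee_rot: [0.099, 0.995, 0.0, -0.001]
contact_force: [-0.2, 0.1, 0.1]
gripper_width: 0.1
```

```bash
python3 snap.py 11;  python3 - <<'E'
from mv import *
p=P2(BOX,34,33); plan((*p,24),90+np.degrees(BOX[2]))
E
```

```text
pos [ 493.41 -180.72   85.8 ] ydeg 78.62 j [-0.04  0.38 -0.42 -0.   -0.77 -1.73] w 0.1 F [-0.16  0.13  0.08] t 28.93
shift cm, tool now: [-4.093e+00  1.000e-03  2.575e+00]  after turn: [-4.089 -0.005  2.58 ]  rotvec [ 0.   -0.08 -0.09]
pos [ 493.03 -180.73   85.08] ydeg 78.64 j [-0.04  0.38 -0.42 -0.   -0.77 -1.73] w -0.1 F [-0.77 -0.3  -0.4 ] t 29.02
shift cm, tool now: [-7.041  3.315  6.085]  after turn: [-7.026  3.303  6.108]  rotvec [-0.02 -0.18 -0.08]
```

View pics/side11z.png

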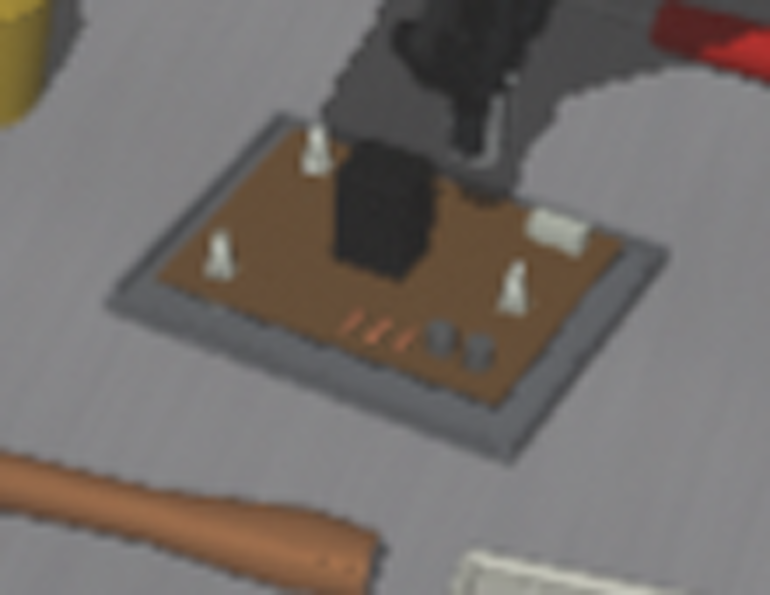

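All three barbs stand flared above the board. I'll feel post 0 again, since the board levelled after it was pressed.

Request:
jog_arm:
  rows:
    - [[-2.4, 1.1, 0], [0, 0, 0], 0]
    - [[-2.4, 1.1, 0], [0, 0, 0], 0]
    - [[-2.2, 1.1, 0], [0, 0, 0], 0]
    - [[0, 0, 2.5], [0, 0, 0], 0]
    - [[0, 0, 2.5], [0, 0, 0], 0]
    - [[0, 0, 1.1], [0, 0, 0], 0]
    - [[0, 0, 0], [0, 0, 0], 0]
    - [[0, 0, 0], [0, 0, 0], 0]

```text
clock: 30.02
position: [569.6, -162.4, 25.8]
ee_rot: [0.099, 0.995, -0.0, 0.0]
contact_force: [-0.5, -1.0, -0.5]
gripper_width: -0.2
```

Request:
jog_arm:
  rows:
    - [[0, 0, 0.2], [0, 0, 0], 0]
    - [[0, 0, 0.15], [0, 0, 0], 0]
    - [[0, 0, 0], [0, 0, 0], 0]
    - [[0, 0, 0], [0, 0, 0], 0]

```text
clock: 30.52
position: [569.0, -162.3, 21.7]
ee_rot: [0.099, 0.995, -0.0, -0.0]
contact_force: [0.2, 0.4, 0.3]
gripper_width: 0.3
```

Request:
jog_arm:
  rows:
    - [[0.12, 0, 0.1], [0, 0, 0], 0]
    - [[0, 0, 0.1], [0, 0, 0], 0]
    - [[0, 0, 0.1], [0, 0, 0], 0]
    - [[0, 0, 0.05], [0, 0, 0], 0]

```text
clock: 31.02
position: [567.8, -162.0, 18.0]
ee_rot: [0.099, 0.995, -0.0, -0.0]
contact_force: [0.3, 0.1, 0.2]
gripper_width: 0.2
```

Request:
jog_arm:
  rows:
    - [[0, 0, 0.05], [0, 0, 0], 0]
    - [[0, 0, 0.04], [0, 0, 0], 0]

```text
clock: 31.28
position: [567.9, -162.0, 17.2]
ee_rot: [0.099, 0.995, -0.0, -0.0]
contact_force: [0.3, -1.1, -0.0]
gripper_width: -0.1
```

Request:
jog_arm:
  rows:
    - [[0, 0, 0.04], [0, 0, 0], 0]
    - [[0, 0, 0.03], [0, 0, 0], 0]

```text
clock: 31.52
position: [567.8, -162.0, 16.5]
ee_rot: [0.099, 0.995, -0.0, -0.0]
contact_force: [0.4, -0.3, 0.2]
gripper_width: -0.0
```

Request:
jog_arm:
  rows:
    - [[0, 0, 0.03], [0, 0, 0], 0]
    - [[0, 0, 0.02], [0, 0, 0], 0]

```text
clock: 31.78
position: [567.9, -162.0, 16.2]
ee_rot: [0.099, 0.995, -0.0, -0.0]
contact_force: [-0.0, 0.4, 1.1]
gripper_width: 0.3
```

Request:
jog_arm:
  rows:
    - [[0, 0, 0.03], [0, 0, 0], 0]
    - [[0, 0, 0.02], [0, 0, 0], 0]

```text
clock: 32.02
position: [568.0, -162.1, 15.8]
ee_rot: [0.099, 0.995, -0.0, -0.0]
contact_force: [-0.3, -0.0, 3.8]
gripper_width: 0.0
```

Request:
jog_arm:
  rows:
    - [[0, 0, 0.02], [0, 0, 0], 0]
    - [[0, 0, 0.02], [0, 0, 0], 0]

```text
clock: 32.28
position: [568.0, -162.1, 15.6]
ee_rot: [0.099, 0.995, -0.0, -0.0]
contact_force: [-1.1, 0.4, 6.0]
gripper_width: -0.3
```

Request:
jog_arm:
  rows:
    - [[0, 0, 0.02], [0, 0, 0], 0]
    - [[0, 0, 0.01], [0, 0, 0], 0]

```text
clock: 32.52
position: [568.0, -162.1, 15.6]
ee_rot: [0.099, 0.995, -0.0, -0.0]
contact_force: [-1.8, 1.5, 7.7]
gripper_width: 0.1
```

Request:
jog_arm:
  rows:
    - [[0, 0, -0.6], [0, 0, 0], 0]
    - [[0, 0, -2.5], [0, 0, 0], 0]
    - [[0, 0, -4], [0, 0, 0], 0]
    - [[0, -2.5, 0], [0, 0, 0], 0]
    - [[0, -2.5, 0], [0, 0, 0], 0]
    - [[0, -1.6, 0], [0, 0, 0], 0]
    - [[0, 0, 2.5], [0, 0, 0], 0]
    - [[0, 0, 2.5], [0, 0, 0], 0]
    - [[0, 0, 1.0], [0, 0, 0], 0]
    - [[0, 0, 0], [0, 0, 0], 0]

```text
clock: 33.78
position: [554.5, -226.7, 25.2]
ee_rot: [0.099, 0.995, -0.0, -0.001]
contact_force: [0.8, 0.2, 0.3]
gripper_width: 0.0
```

Request:
jog_arm:
  rows:
    - [[0, 0, 0.1], [0, 0, 0], 0]
    - [[0, 0, 0.1], [0, 0, 0], 0]
    - [[0, 0, 0], [0, 0, 0], 0]
    - [[0, 0, 0], [0, 0, 0], 0]

```text
clock: 34.28
position: [555.0, -226.8, 24.2]
ee_rot: [0.099, 0.995, -0.0, -0.0]
contact_force: [-0.0, 0.3, 0.1]
gripper_width: 0.3
```

Request:
jog_arm:
  rows:
    - [[0, 0, 0.2], [0, 0, 0], 0]
    - [[0, 0, 0.2], [0, 0, 0], 0]
    - [[0, 0, 0.15], [0, 0, 0], 0]
    - [[0, 0, 0.05], [0, 0, 0], 0]
    - [[0, 0, 0], [0, 0, 0], 0]

```text
clock: 34.9
position: [554.8, -226.7, 17.8]
ee_rot: [0.099, 0.995, -0.0, -0.0]
contact_force: [-0.1, -0.1, -0.4]
gripper_width: -0.3
```

Request:
jog_arm:
  rows:
    - [[0, 0, 0.04], [0, 0, 0], 0]
    - [[0, 0, 0.04], [0, 0, 0], 0]

```text
clock: 35.15
position: [554.9, -226.8, 17.1]
ee_rot: [0.099, 0.995, -0.0, -0.0]
contact_force: [0.1, -0.0, -0.2]
gripper_width: -0.0
```

Request:
jog_arm:
  rows:
    - [[0, 0, 0.03], [0, 0, 0], 0]
    - [[0, 0, 0.02], [0, 0, 0], 0]

```text
clock: 35.4
position: [554.9, -226.7, 16.6]
ee_rot: [0.099, 0.995, -0.0, -0.0]
contact_force: [0.2, -0.4, 0.4]
gripper_width: 0.1
```

Request:
jog_arm:
  rows:
    - [[0, 0, 0.02], [0, 0, 0], 0]
    - [[0, 0, 0.02], [0, 0, 0], 0]

```text
clock: 35.65
position: [554.9, -226.8, 16.3]
ee_rot: [0.099, 0.995, -0.0, -0.0]
contact_force: [-0.1, 0.4, 1.4]
gripper_width: 0.1
```

Request:
jog_arm:
  rows:
    - [[0, 0, 0.03], [0, 0, 0], 0]
    - [[0, 0, 0.02], [0, 0, 0], 0]

```text
clock: 35.9
position: [555.0, -226.8, 15.9]
ee_rot: [0.099, 0.995, -0.0, -0.0]
contact_force: [0.5, -0.6, 3.0]
gripper_width: -0.5
```

Request:
jog_arm:
  rows:
    - [[0, 0, 0.03], [0, 0, 0], 0]
    - [[0, 0, 0.02], [0, 0, 0], 0]

```text
clock: 36.15
position: [555.0, -226.8, 15.7]
ee_rot: [0.099, 0.995, -0.0, -0.0]
contact_force: [-1.4, 0.3, 6.7]
gripper_width: -0.4
```

Request:
jog_arm:
  rows:
    - [[0, 0, 0.02], [0, 0, 0], 0]
    - [[0, 0, 0], [0, 0, 0], 0]

```text
clock: 36.4
position: [555.0, -226.8, 15.7]
ee_rot: [0.099, 0.995, -0.0, -0.0]
contact_force: [-1.7, -0.5, 6.5]
gripper_width: -0.2
```

Stiff at all three spots. Lift well clear and check.

Request:
jog_arm:
  rows:
    - [[0, 0, -0.6], [0, 0, 0], 0]
    - [[0, 0, -3], [0, 0, 0], 0]
    - [[0, 0, -5], [0, 0, 0], 0]
    - [[0, 0, -5], [0, 0, 0], 0]
    - [[0, 0, -3], [0, 0, 0], 0]
    - [[0, 0, 0], [0, 0, 0], 0]
    - [[0, 0, 0], [0, 0, 0], 0]

```text
clock: 37.28
position: [554.2, -226.4, 180.0]
ee_rot: [0.099, 0.995, 0.0, -0.001]
contact_force: [-0.4, -0.5, 0.9]
gripper_width: 0.5
```

```bash
python3 snap.py 12
```

```text
pos [ 554.25 -226.42  179.96] ydeg 78.63 j [-0.12  0.38 -0.13 -0.   -1.06 -1.65] w 0.5 F [-0.43 -0.48  0.92] t 37.27
shift cm, tool now: [ 2.745  3.277 12.004]  after turn: [ 2.771  3.285 11.996]  rotvec [ 0.02 -0.14 -0.08]
```

View pics/side12z.png

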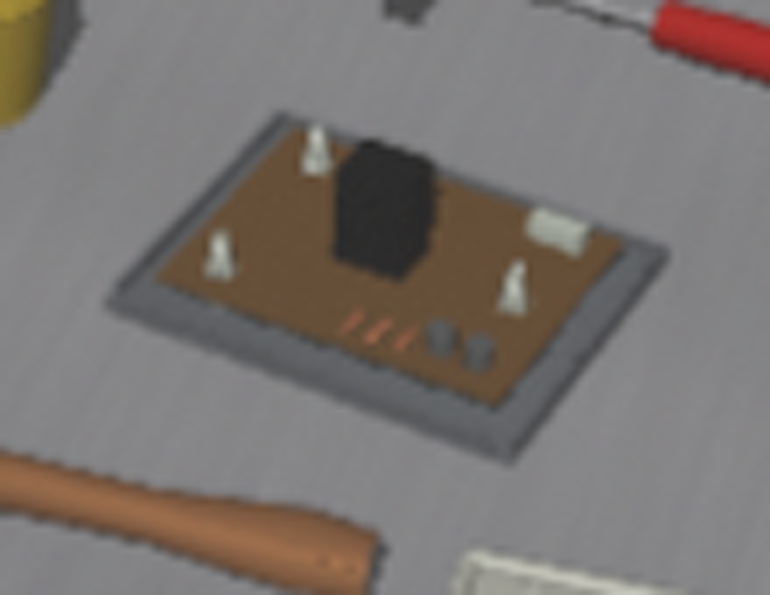

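View pics/side12.png

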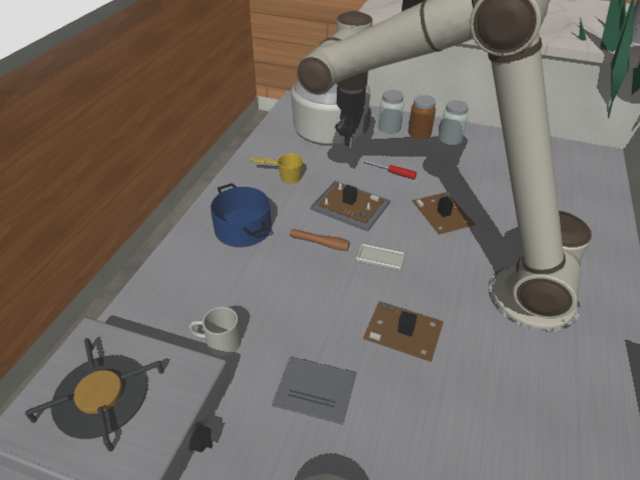

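The board sits level in the box, with all three noses and flared barbs above it at about (221,255), (317,150) and (514,288) in the zoom. The other objects in view stand where they were, so I'm handing in.

```bash
python3 -c "
from bench import arm
print(arm.job_done())"
```

```text
the job is handed in; nothing more can be done
None
```

The ignition board is in the igniter box with all three posts clicked through, and I handed the job in with the arm lifted clear at about 37 s.

**What I did:** I picked up the farthest board by its coil block and laid its holes over the posts, two-hole end over the two-post end. Then I let go and pressed slowly with shut fingers at spots 0, 1 and 2.

**Force:** The highest force I read was about 8.8 N. Readings come only at the end of each short move, so a brief peak between them would not show.

**Last checks:**
- **Seating:** All three press spots ended on a stiff stop at nearly the same tool height (15.6–15.9 mm), at 6.5–8.8 N. I felt spots 0 and 1 a second time to confirm.
- **Pictures:** The final side picture shows the board level, with barbs flared above it on all three posts. The bystanders visible in it look unmoved.

**What did not go cleanly:**
- **Order of clicks:** While I pressed at post 0, the board also dropped at post 2. Post 2 had therefore probably clicked before I pressed its own spot, which then met only the shoulder.
- **Post 0's first press:** It stopped about 0.7 mm high because the board was still tilted. The second press settled it.
- **Camera agreement:** The two cameras differed by about 2 mm in y, so I set the sideways position from a compromise between them and the arm's own reading.

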